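Nest the two sample pails with their handles apart

ROBOT

A 6-joint arm with a two-finger parallel gripper is mounted at the origin on the work surface. World frame = base frame: x ahead of the robot, y to its left, z up, the work surface at z = 0. Lengths are in m, angles in degrees, forces in N, time in s.
With the tool pointing down it reaches from about 0.25 to 0.725 m from the base axis. Payload 4 kg.
Tool frame: the origin (TCP) lies at the very end of the fingers, on their centre line; the grasp point (between the pads) lies 19 mm behind it; y points along the fingers, x is the direction in which the jaws open and shut, and the axes are right-handed (so a half turn about y gives the same grasp; the last joint's range is limited). The gripper opens to 85 mm and grips with 20 to 120 N. Pads are 22 mm wide; open, the fingers measure 114 mm over their backs; the gripper's body (76 mm by 85 mm) begins 54 mm behind the grasp point. The pads swing forward as they close: fully open they stand 13 mm farther back than shut.
Start: joints at [-71.849, 13.785, 0.286, 76.501, 0, 90], TCP at [0.156, -0.475, 0.231] pointing down, gripper open.
Joint ranges: [-155.79, 155.79], [-60.16, 107.12], [-62.33, 73.08], [-114, 123.19], [-81.49, 82.49], [-180, 180]. Speed limits (degrees/s): [159.86, 159.86, 180, 180, 180, 180].

INTERFACE

Orientations are given as a 3x3 rotation matrix whose columns are the frame's x, y, z axes.
In Python, from rig import manip gives the robot as it stands. The module is installed in compiled form; this text tells all that it offers.
- The arm moves only by the tool jog_arm, never from a script. Its argument "increments" is a list of rows, each an object of numbers: "dx", "dy", "dz": the shift along the tool's x, y, z in mm; "rx", "ry", "rz": the turn, a rotation vector about the tool's x, y, z in units of 5 degrees (1.0 is 5 degrees); "fingers": the closure, from -1 (fully open) to 1 (shut). In form: [{"dx": .., "dy": .., "dz": .., "rx": .., "ry": .., "rz": .., "fingers": ..}, ...]. A call has 1 to 12 rows; each row shifts and turns the commanded pose from where the row before left it, along the tool's axes as they then stand; what a row does not reach is not made up. A row lasts 1/12 s, in which the tool goes at most 41.7 mm and 7.16 degrees, less where a joint would pass 70% of its speed; a pose out of reach is approached as far as the arm can. A call is refused whole if a number of a shift passes 41.7 or a number of a turn 1, either way. A call with a gripper value outside its range is refused whole. The fingers move at their own pace and stop on an object; "force" is the grip in N (left out, the last holds). Time passes only in rows, so rows that do not move let the fingers close. It gives the time, the measured TCP pose, the force and the opening at its end, in the units of the state.
- manip.get_state(): the state, without advancing time (a new reading comes with each control period).
- manip.snapshot(name): name is "scene" or "top" or "wrist"; returns the picture (384x512x3 uint8, red, green, blue); there is no depth.
- manip.get_calibration(name): a dict with "K" (3x3 intrinsics, pixels), "k1" (the pictures are not rectified: a ray, as slopes to the right and down, at radius r is drawn at 1 + k1 r^2 times it, then the intrinsics apply), "T" (4x4, takes a point from camera to world coordinates). Camera axes: x right, y down, z forward; pixel columns grow to the right and rows downward; lengths in m; the calibration is good to about 2 mm. A picture is of the moment at which its call begins: read the wrist's pose just before it. get_calibration takes no time and is no camera call; for the wrist camera it gives the pose at the moment of the call.
- manip.sign_off(): hands the job in, once; it reports no verdict.
Trained networks look in the newest picture that a camera, given by its name, has taken for a name from the list of things; names that differ only in an ending like _2 or _b are one class to them, and where a whole thing is asked for, a point or a joint stands for the part that bears it (a point fixed in the world has none). Each returns a list of dicts, best first, with "p" (0 to 1); they miss things now and then, are a little off and sometimes report something else, mostly with a low value. They report only what shows in the picture. A call takes as long as a camera call.
- manip.recognise(camera, thing): "extent" ([left, top, width, height] as shares, 0 to 1, of the picture: columns of its width, rows of its height, round what is visible of it).
- manip.tip_of(camera, thing): "point" ([column, row] as shares, 0 to 1, of the picture: columns of its width, rows of its height: a listed point, or the origin of a listed thing).
The state is a dict: "clock": time; "joint_positions": joint angles; "qd": joint speeds; "joint_torque": joint torques, N m; "position": TCP position; "eef_rot": TCP orientation; "force": force on the tool from outside, world axes, zero at the start; "moment": the same for the moment, N m; "width": finger opening in m.
Only numpy, scipy, OpenCV 4.12 (cv2) and the standard library are available. Lean on these libraries where they do the work, as an engineer would, in place of code of your own. Each camera call takes 0.05 s, during which the arm holds its last target.

TASK

Put the two steel sample pails together for storage: the small one standing fully home and upright in the large one, which stays standing on the bench, and both handles folded right down to opposite sides so that they clear each other. Lower the small pail in gently rather than dropping it, and leave the specimens and tools around them where they are.

Things in the scene. Friction and masses are not known exactly. Their poses are not given: they have to be found in the camera images.
- large_pail: Large bare-steel pail, wide and low, standing on the bench: outside diameter 100 mm at the foot, 124 mm at the rim, 80 mm high, wall 2.5 mm, floor 3 mm thick, inner floor 95 mm across; 0.35 to 0.6 kg. Origin: centre of its underside, z up out of the mouth. Its swinging handle turns about the pail's own y axis, 70 mm above the underside.
- small_pail: Small bare-steel pail, narrow: outside diameter 76 mm at the foot, 92 mm at the rim, 88 mm high, wall 2.5 mm; 0.15 to 0.3 kg. Origin: centre of its underside, z up out of the mouth. Its swinging handle turns about the pail's own y axis, 80 mm above the underside, and measures 105 mm across at its pivots, so that it drops inside the large pail's rim. Seated in the large pail its underside is 3 mm above the large one's and its rim stands 11 mm proud.
- large_handle (a joint): Angle of the large pail's handle: 0 stands straight up over the mouth, positive leans to the pail's own +x, negative to its -x; stops at +-1.4 rad (folded right down). The hinge is lightly stiff: the handle stays where it is left, and a push of about 0.4 N at its grip swings it; a finger rubbing past it can drag it along.
- small_handle (a joint): Angle of the small pail's handle: same meaning, stops (+-1.4 rad) and light stiffness as the large one's.
- large_grip (a point): Middle of the wooden grip of the large pail's handle (a round bar 12 mm thick, 50 mm long along the pail's y; from its ends 5 mm steel wire runs to the pivots, 132 mm apart). It lies 85 mm from the hinge axis.
- small_grip (a point): Middle of the wooden grip of the small pail's handle (a round bar 12 mm thick, 50 mm long along the pail's y; from its ends 5 mm steel wire runs to the pivots, 100 mm apart). It lies 85 mm from the hinge axis.
- vial: Bystander: glass vial, white cap, 24 mm across, 48 mm tall, standing on the bench between the pails. Origin: centre of its underside.
- specimen_box: Bystander: open white card box 70 x 90 x 28 mm with fossils in it, on the bench beyond the pails as seen from the robot. Origin: centre of its underside.
- fossil_bone: Bystander: tan fossil bone, 105 mm long along its y, 20 mm high, lying beyond the pails as seen from the robot. Origin: centre of its underside.
- jar: Bystander: clear jar with a white cap, 52 mm across, 66 mm tall, to the left of the pails. Origin: centre of its underside.
- brush: Bystander: wooden brush 190 mm long lying along its x, to the right of the pails. Origin: centre of its underside.
- dish: Bystander: white dish 104 mm across, 36 mm high, to the right beyond the pails. Origin: centre of its underside.
- magnifier: Bystander: black hand lens 44 mm across, 12 mm thick, its 60 mm handle along its +y, lying to the left beyond the pails. Origin: centre of its underside.

How it is judged (in metres and radians):
At the end, for the whole second after the job is handed in: Large pail on the bench (within 8 mm); small pail in it, underside under 8 mm above the large one's, centres within 14 mm; both tilted under 0.1 rad and at rest; both handles over 1.15 rad from upright, their grips over 135 mm apart seen from above (exactly opposite: about 165 mm) (horizontal distance between small_pail and large_pail below 0.014 m and z of small_pail in the frame of large_pail below 0.008 m and angle between each of small_pail, large_pail's own z axis and vertical below 0.1 rad and height (world z) of large_pail below 0.008 m and (value of joint large_handle above 1.15 rad or value of joint large_handle below -1.15 rad) and (value of joint small_handle above 1.15 rad or value of joint small_handle below -1.15 rad) and horizontal distance between large_grip and small_grip above 0.135 m and linear speed of each of small_pail, large_pail below 0.02 m/s); the robot touches nothing.
It fails at once if the small pail is dropped into the large one instead of being lowered (faster than 0.45 m/s inside it) (horizontal distance between small_pail and large_pail below 0.03 m and z of small_pail in the frame of large_pail below 0.075 m and linear speed of small_pail above 0.45 m/s).
It fails at once if one of the surrounding things is knocked over or shoved by more than 40 mm (distance of any of vial, specimen_box, fossil_bone, jar, brush, dish, magnifier from where it was at the start of the episode above 0.04 m or angle between any of vial, jar's own z axis and vertical above 0.6 rad).
It also fails if it takes over 72 s, if anything falls off the work surface, if the arm or the gripper's body presses on something with over 40 N, if the wrist force passes 120 N, or if a joint passes its speed limit or range.

## Working session

There is one attempt and no reset: what is moved stays moved. The work goes in short steps, Python scripts to look and compute and a tool call to move; the robot and the scene stay as the last step left them, time stands still between calls to the robot, and variables do not carry over. Pictures are saved under pics/ and viewed, and the job is handed in when it is done.

Besides the shell and the picture viewer there is one more tool, called after ">>>" as name(argument=value, ...), one argument or row to a line, values as JSON. jog_arm: Moves the arm, as the interface text tells. Its arguments: {"type":"object","properties":{"increments":{"type":"array","items":{"type":"object","properties":{"dx":{"type":"number"},"dy":{"type":"number"},"dz":{"type":"number"},"rx":{"type":"number"},"ry":{"type":"number"},"rz":{"type":"number"},"fingers":{"type":"number"}}}},"force":{"type":"number"}},"required":["increments"]}

```bash
mkdir -p pics; cat > h.py <<'E'
import numpy as np, cv2
from rig import manip
def snap(c,n):
    im=manip.snapshot(c); cv2.imwrite(f'pics/{n}.png',cv2.cvtColor(im,cv2.COLOR_RGB2BGR)); return im
def ray(cal,u,v):
    K=np.array(cal['K']);T=np.array(cal['T']);k=cal['k1']
    xd=np.array([(u-K[0,2])/K[0,0],(v-K[1,2])/K[1,1]]);x=xd.copy()
    for _ in range(30): x=xd/(1+k*(x@x))
    d=T[:3,:3]@np.array([x[0],x[1],1]); return T[:3,3],d/np.linalg.norm(d)
def atz(cal,u,v,z):
    o,d=ray(cal,u,v); return o+d*(z-o[2])/d[2]
def proj(cal,P):
    K=np.array(cal['K']);T=np.array(cal['T']);k=cal['k1']
    p=T[:3,:3].T@(np.array(P)-T[:3,3]); x=p[:2]/p[2]; x=x*(1+k*(x@x)); return np.array([K[0,0]*x[0]+K[0,2],K[1,1]*x[1]+K[1,2]])
def tri(rs):
    A=np.zeros((3,3));b=np.zeros(3)
    for o,d in rs:
        M=np.eye(3)-np.outer(d,d);A+=M;b+=M@o
    return np.linalg.solve(A,b)
E
python3 - <<'E'
from h import *
np.set_printoptions(precision=4,suppress=True)
s=manip.get_state();print(s)
for c in ['scene','top','wrist']:
    snap(c,c+'0'); print(c,manip.get_calibration(c))
for c in ['scene','top']:
    cal=manip.get_calibration(c)
    for t in ['large_pail','small_pail','large_grip','small_grip','vial','specimen_box','fossil_bone','jar','brush','dish','magnifier']:
        r=manip.tip_of(c,t)[:2]
        for q in r: 
            u,v=q['point'][0]*512,q['point'][1]*384; print(c,t,round(q['p'],2),round(u),round(v),atz(cal,u,v,0.0)[:2])
E
```

```text
{'clock': 0.0, 'joint_positions': array([-71.8484,  13.8328,   0.2166,  76.5012,  -0.0004,  90.001 ]), 'qd': array([-0.0005, -0.0376, -0.0247,  0.0825, -0.1036, -0.0922]), 'joint_torque': array([  0.0003, -37.2321,  25.2407,   0.017 ,  -0.0001,  -0.    ]), 'position': array([ 0.1556, -0.4745,  0.2304]), 'eef_rot': array([[ 0.3115, -0.0006,  0.9502],
       [-0.9502,  0.0019,  0.3115],
       [-0.002 , -1.    , -0.    ]]), 'force': array([-0.229 ,  0.3852,  0.3785]), 'moment': array([ 0.0215, -0.0313,  0.0017]), 'width': 0.08522987595587175}
scene {'K': array([[391.8094,   0.    , 264.1428],
       [  0.    , 391.8094, 195.4958],
       [  0.    ,   0.    ,   1.    ]]), 'k1': -0.05347498866144758, 'T': array([[ 0.6094,  0.4532, -0.6506,  1.2138],
       [ 0.7926, -0.3712,  0.4838, -0.4885],
       [-0.0223, -0.8105, -0.5854,  0.6951],
       [ 0.    ,  0.    ,  0.    ,  1.    ]])}
top {'K': array([[381.5749,   0.    , 259.9614],
       [  0.    , 381.5749, 191.644 ],
       [  0.    ,   0.    ,   1.    ]]), 'k1': -0.04656463322721531, 'T': array([[-0.0114, -0.9964,  0.0845,  0.5216],

[... 1057 characters left out ...]
4 -0.2919]
scene magnifier 0.55 388 214 [0.7334 0.3039]
scene magnifier 0.54 317 198 [0.5518 0.1984]
top large_pail 0.91 308 202 [ 0.5822 -0.1588]
top large_pail 0.46 371 239 [ 0.4756 -0.3373]
top small_pail 0.75 185 223 [0.5276 0.198 ]
top large_grip 0.46 317 204 [ 0.5767 -0.1833]
top small_grip 0.71 206 152 [0.7348 0.1382]
top small_grip 0.46 170 217 [0.5436 0.2436]
top vial 0.47 253 239 [0.4777 0.0039]
top specimen_box 0.93 208 155 [0.7258 0.1331]
top fossil_bone 0.73 276 155 [ 0.7218 -0.0672]
top jar 0.74 123 232 [0.5038 0.3805]
top brush 0.55 374 237 [ 0.4806 -0.3457]
top brush 0.41 153 155 [0.7277 0.2945]
top dish 0.7 349 162 [ 0.7003 -0.2811]
top magnifier 0.83 153 155 [0.7275 0.2936]
```

```bash
python3 - <<'E'
import cv2
a=cv2.imread('pics/top0.png');b=cv2.imread('pics/scene0.png')
cv2.imwrite('pics/top0z.png',cv2.resize(a[130:290,90:410],(800,400),interpolation=cv2.INTER_CUBIC))
cv2.imwrite('pics/scene0z.png',cv2.resize(b[110:340,110:410],(782,600),interpolation=cv2.INTER_CUBIC))
E
```

```text
(no output)
```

View pics/top0z.png

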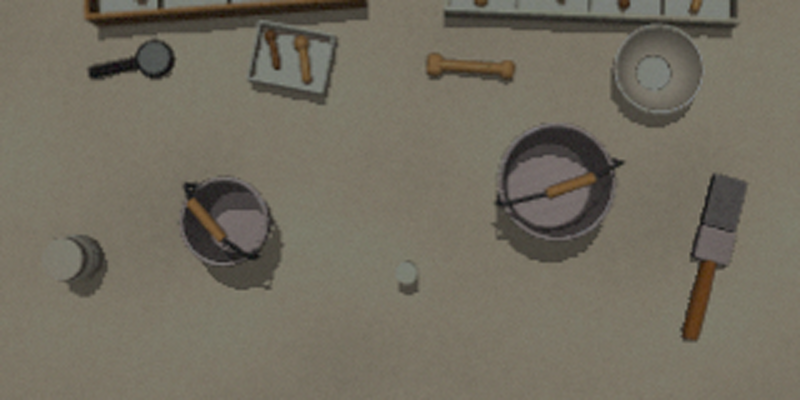

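View pics/scene0z.png

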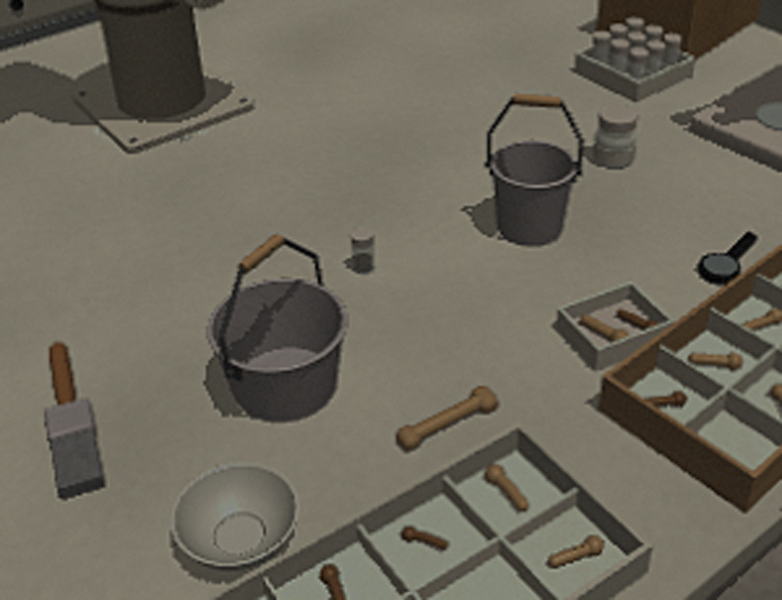

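```bash
python3 - <<'E'
import cv2,numpy as np
a=cv2.imread('pics/top0.png');b=cv2.imread('pics/scene0.png')
def z(im,x,y,w,h,s=6):
    c=cv2.resize(im[y:y+h,x:x+w],None,fx=s,fy=s,interpolation=cv2.INTER_CUBIC)
    c=cv2.convertScaleAbs(c,alpha=1.6,beta=10)
    for i in range(0,w,10):
        cv2.putText(c,str(x+i),(i*s,8),0,.33,(0,255,255)); cv2.line(c,(i*s,10),(i*s,14),(0,255,255))
    for j in range(10,h,10): cv2.putText(c,str(y+j),(0,j*s+3),0,.33,(0,255,255)); 
    return c
A=np.hstack([z(a,280,172,66,64),z(a,155,190,60,64)]);B=np.hstack([z(b,185,195,64,80),z(b,290,140,50,72+8)])
cv2.imwrite('pics/za.png',A);cv2.imwrite('pics/zb.png',B);print(A.shape,B.shape)
E
```

```text
(384, 756, 3) (480, 684, 3)
```

View pics/za.png

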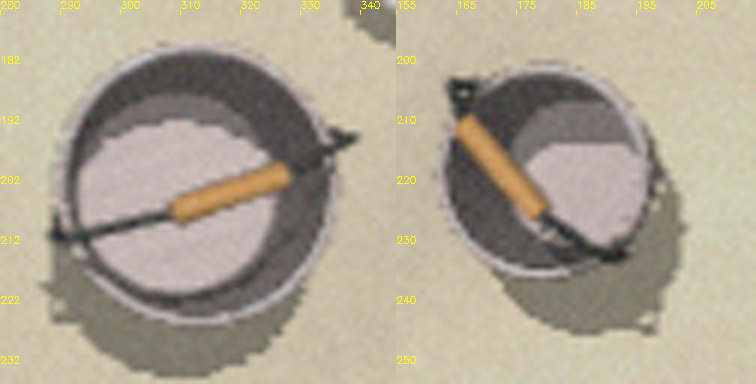

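View pics/zb.png

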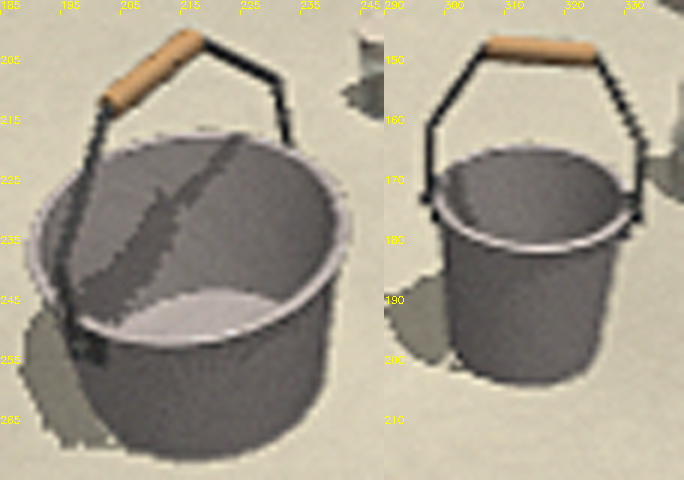

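```bash
cat > fit.py <<'E'
from h import *
from scipy.optimize import least_squares
def model(kind,p,zoff=0):
    x,y,yaw,th=p
    R,H,hz,pw=(.062,.08,.07,.066) if kind=='L' else (.046,.088,.08,.05)
    c,s=np.cos(yaw),np.sin(yaw); M=np.array([[c,-s,0],[s,c,0],[0,0,1]]); o=np.array([x,y,zoff])
    a=np.linspace(0,2*np.pi,181); rim=o+np.c_[R*np.cos(a),R*np.sin(a),0*a+H]
    f=lambda q:o+M@np.array(q)
    piv=[f([0,k*pw,hz]) for k in(1,-1)]
    g=[f([.085*np.sin(th),k*.025,hz+.085*np.cos(th)]) for k in(1,-1)]
    return rim,piv,g
def resid(kind,p,obs,zoff=0):
    rim,piv,g=model(kind,p,zoff); r=[]
    for cal,o in obs:
        P=np.array([proj(cal,q) for q in rim]); e=[P[:,0].min(),P[:,0].max(),P[:,1].min(),P[:,1].max()]
        if 'rim' in o: r+=[a-b for a,b in zip(e,o['rim'])]
        for n,m in(('piv',piv),('g',g)):
            for i,q in enumerate(o.get(n,[])):
                if q is not None: r+=list(proj(cal,m[i])-q)
    return np.array(r)
E
cat > f1.py <<'E'
from fit import *
np.set_printoptions(precision=4,suppress=True)
t=manip.get_calibration('top');s=manip.get_calibration('scene')
# index0 = +y side
L=[(t,dict(rim=[290,335.8,179.5,225.8],piv=[[289.5,211.2],[337.5,195.3]],g=[[309.7,207.3],[327.8,201.2]])),
   (s,dict(rim=[190.8,243,217.2,252.5],piv=[None,[199.7,252.5]],g=[[217.8,201.7],[203.3,211.7]]))]
S=[(t,dict(rim=[162.8,197.3,200.8,235.8],piv=[[166,205.3],[191,232.5]],g=[[166,210.8],[179,225.3]])),
   (s,dict(rim=[298,330.7,164.2,181.7],piv=[[332.3,175],[297.7,173.3]],g=[[325.5,148.8],[306.7,147.7]]))]
for k,o,p0 in(('L',L,[.58,-.16,-.3,0]),('S',S,[.54,.19,-.8,0])):
    r=least_squares(lambda p:resid(k,p,o),p0,loss='soft_l1')
    print(k,r.x,np.degrees(r.x[2:]),r.fun.round(1)); print(np.array(model(k,r.x)[2]).mean(0))
E
python3 f1.py
```

```text
L [ 0.5784 -0.1609  0.3276 -0.1102] [18.7713 -6.3148] [-0.2  0.1 -0.3 -0.5 -0.1 -0.7 -2.4 -1.  -1.   0.  -0.3 -0.6 -0.6 -0.6
 -0.7 -1.5 -1.2 -0.2 -0.8 -0.5 -0.4  0.8]
[ 0.5695 -0.1639  0.1545]
S [ 0.5388  0.1965 -0.8183 -0.0022] [-46.885   -0.1239] [-0.8 -0.9  0.3 -0.1  1.3 -0.4  1.5 -0.5 -0.4 -0.2  0.3  0.   0.6  0.
 -0.7 -1.  -0.4  0.4 -0.5 -0.4 -0.4 -0.   0.3 -0. ]
[0.5387 0.1967 0.165 ]
```

```bash
cat > plan.py <<'E'
from h import *
import sys,json
def plan(tgt,yaw=None,n=None,extra=0,R=None,p=None):
    s=manip.get_state()
    R=np.array(s['eef_rot']); p=np.array(s['position'])
    y0=np.degrees(np.arctan2(R[1,0],R[0,0]))
    dy=0 if yaw is None else (yaw-y0+180)%360-180
    d=np.array(tgt)-p
    m=max(int(np.ceil(max(abs(dy)/5,np.linalg.norm(d)*1000/35))),1)
    n=n or m; rows=[]
    for i in range(n):
        a=np.radians(y0+dy*i/n); x=np.array([np.cos(a),np.sin(a),0]);z=np.array([-np.sin(a),np.cos(a),0])
        st=d/n*1000
        rows.append(dict(dx=round(float(st@x),1),dy=round(float(-st[2]),1),dz=round(float(st@z),1),ry=round(-dy/n/5,3)))
    print('pos',p.round(4),'yaw',round(y0,2),'tilt',(R[2]).round(3),'n',n); print(json.dumps(rows)); return rows
def loc(o,yaw,lx,ly,z):
    a=np.radians(yaw);return [o[0]+np.cos(a)*lx-np.sin(a)*ly,o[1]+np.sin(a)*lx+np.cos(a)*ly,z]
E
python3 -c "
from plan import *
plan(loc((.5784,-.1609),18.8,.035,0,.2),18.8)"
```

```text
pos [ 0.1558 -0.4751  0.2313] yaw -71.85 tilt [-0. -1.  0.] n 19
[{"dx": -8.8, "dy": 1.6, "dz": 28.1, "ry": -0.954}, {"dx": -6.4, "dy": 1.6, "dz": 28.8, "ry": -0.954}, {"dx": -4.0, "dy": 1.6, "dz": 29.2, "ry": -0.954}, {"dx": -1.6, "dy": 1.6, "dz": 29.4, "ry": -0.954}, {"dx": 0.9, "dy": 1.6, "dz": 29.5, "ry": -0.954}, {"dx": 3.3, "dy": 1.6, "dz": 29.3, "ry": -0.954}, {"dx": 5.7, "dy": 1.6, "dz": 28.9, "ry": -0.954}, {"dx": 8.1, "dy": 1.6, "dz": 28.3, "ry": -0.954}, {"dx": 10.5, "dy": 1.6, "dz": 27.6, "ry": -0.954}, {"dx": 12.7, "dy": 1.6, "dz": 26.6, "ry": -0.954}, {"dx": 14.9, "dy": 1.6, "dz": 25.4, "ry": -0.954}, {"dx": 16.9, "dy": 1.6, "dz": 24.1, "ry": -0.954}, {"dx": 18.9, "dy": 1.6, "dz": 22.6, "ry": -0.954}, {"dx": 20.7, "dy": 1.6, "dz": 21.0, "ry": -0.954}, {"dx": 22.4, "dy": 1.6, "dz": 19.2, "ry": -0.954}, {"dx": 23.9, "dy": 1.6, "dz": 17.2, "ry": -0.954}, {"dx": 25.3, "dy": 1.6, "dz": 15.2, "ry": -0.954}, {"dx": 26.4, "dy": 1.6, "dz": 13.0, "ry": -0.954}, {"dx": 27.4, "dy": 1.6, "dz": 10.8, "ry": -0.954}]
```

>>> jog_arm(
  increments=[
    {"dx": -9,"dz": 28,"ry": -0.95,"fingers": 1},
    {"dx": -6,"dz": 29,"ry": -0.95,"fingers": 1},
    {"dx": -4,"dz": 29,"ry": -0.95,"fingers": 1},
    {"dx": -2,"dz": 29,"ry": -0.95,"fingers": 1},
    {"dx": 1,"dz": 29.5,"ry": -0.95,"fingers": 1},
    {"dx": 3,"dz": 29,"ry": -0.95,"fingers": 1},
    {"dx": 6,"dz": 29,"ry": -0.95,"fingers": 1},
    {"dx": 8,"dz": 28,"ry": -0.95,"fingers": 1},
    {"dx": 10.5,"dz": 27.5,"ry": -0.95,"fingers": 1},
    {"dx": 13,"dz": 26.5,"ry": -0.95,"fingers": 1},
    {"dx": 15,"dz": 25,"ry": -0.95,"fingers": 1},
    {"dx": 17,"dz": 24,"ry": -0.95,"fingers": 1},
  ],
)

```text
validation failed for argument at $.in...
```

>>> jog_arm(
  increments=[
    {"dx": 19,"dy": 4,"dz": 22.5,"ry": -0.95,"fingers": 1},
    {"dx": 21,"dy": 4,"dz": 21,"ry": -0.95,"fingers": 1},
    {"dx": 22.5,"dy": 4,"dz": 19,"ry": -0.95,"fingers": 1},
    {"dx": 24,"dy": 4,"dz": 17,"ry": -0.95,"fingers": 1},
    {"dx": 25,"dy": 4,"dz": 15,"ry": -0.95,"fingers": 1},
    {"dx": 26,"dy": 5,"dz": 13,"ry": -0.95,"fingers": 1},
    {"dx": 27,"dy": 5,"dz": 11,"ry": -0.95,"fingers": 1},
    {"fingers": 1},
  ],
)

```text
validation failed for argument at $.in...
```

```bash
python3 -c "
from plan import *
print(manip.get_state()['clock'])
plan(loc((.5784,-.1609),18.8,.035,0,.14),18.8)"
```

```text
1.25
pos [ 0.1558 -0.4751  0.2313] yaw -71.85 tilt [-0. -1.  0.] n 19
[{"dx": -8.8, "dy": 4.8, "dz": 28.1, "ry": -0.954}, {"dx": -6.4, "dy": 4.8, "dz": 28.8, "ry": -0.954}, {"dx": -4.0, "dy": 4.8, "dz": 29.2, "ry": -0.954}, {"dx": -1.6, "dy": 4.8, "dz": 29.4, "ry": -0.954}, {"dx": 0.9, "dy": 4.8, "dz": 29.5, "ry": -0.954}, {"dx": 3.3, "dy": 4.8, "dz": 29.3, "ry": -0.954}, {"dx": 5.7, "dy": 4.8, "dz": 28.9, "ry": -0.954}, {"dx": 8.1, "dy": 4.8, "dz": 28.3, "ry": -0.954}, {"dx": 10.5, "dy": 4.8, "dz": 27.6, "ry": -0.954}, {"dx": 12.7, "dy": 4.8, "dz": 26.6, "ry": -0.954}, {"dx": 14.9, "dy": 4.8, "dz": 25.4, "ry": -0.954}, {"dx": 16.9, "dy": 4.8, "dz": 24.1, "ry": -0.954}, {"dx": 18.9, "dy": 4.8, "dz": 22.6, "ry": -0.954}, {"dx": 20.7, "dy": 4.8, "dz": 21.0, "ry": -0.954}, {"dx": 22.4, "dy": 4.8, "dz": 19.2, "ry": -0.954}, {"dx": 23.9, "dy": 4.8, "dz": 17.2, "ry": -0.954}, {"dx": 25.3, "dy": 4.8, "dz": 15.2, "ry": -0.954}, {"dx": 26.4, "dy": 4.8, "dz": 13.0, "ry": -0.954}, {"dx": 27.4, "dy": 4.8, "dz": 10.8, "ry": -0.954}]
```

>>> jog_arm(
  increments=[
    {"dx": -9,"dy": 0,"dz": 28,"rx": 0,"ry": -0.95,"rz": 0,"fingers": 1},
    {"dx": -6,"dy": 0,"dz": 29,"rx": 0,"ry": -0.95,"rz": 0,"fingers": 1},
    {"dx": -4,"dy": 0,"dz": 29,"rx": 0,"ry": -0.95,"rz": 0,"fingers": 1},
    {"dx": -2,"dy": 0,"dz": 29,"rx": 0,"ry": -0.95,"rz": 0,"fingers": 1},
    {"dx": 1,"dy": 0,"dz": 29.5,"rx": 0,"ry": -0.95,"rz": 0,"fingers": 1},
    {"dx": 3,"dy": 0,"dz": 29,"rx": 0,"ry": -0.95,"rz": 0,"fingers": 1},
    {"dx": 6,"dy": 0,"dz": 29,"rx": 0,"ry": -0.95,"rz": 0,"fingers": 1},
    {"dx": 8,"dy": 0,"dz": 28,"rx": 0,"ry": -0.95,"rz": 0,"fingers": 1},
    {"dx": 10.5,"dy": 0,"dz": 27.5,"rx": 0,"ry": -0.95,"rz": 0,"fingers": 1},
    {"dx": 13,"dy": 0,"dz": 26.5,"rx": 0,"ry": -0.95,"rz": 0,"fingers": 1},
    {"dx": 15,"dy": 0,"dz": 25,"rx": 0,"ry": -0.95,"rz": 0,"fingers": 1},
    {"dx": 17,"dy": 0,"dz": 24,"rx": 0,"ry": -0.95,"rz": 0,"fingers": 1},
  ],
)

```text
clock: 2.25
position: [0.4443, -0.2705, 0.2314]
eef_rot: [[0.968, 0.0, 0.252], [-0.252, -0.0, 0.968], [0.0, -1.0, -0.0]]
force: [-0.3, -0.4, 0.7]
width: -0.0
```

>>> jog_arm(
  increments=[
    {"dx": 19,"dy": 4,"dz": 22.5,"rx": 0,"ry": -0.95,"rz": 0,"fingers": 1},
    {"dx": 21,"dy": 4,"dz": 21,"rx": 0,"ry": -0.95,"rz": 0,"fingers": 1},
    {"dx": 22.5,"dy": 4,"dz": 19,"rx": 0,"ry": -0.95,"rz": 0,"fingers": 1},
    {"dx": 24,"dy": 4,"dz": 17,"rx": 0,"ry": -0.95,"rz": 0,"fingers": 1},
    {"dx": 25,"dy": 4,"dz": 15,"rx": 0,"ry": -0.95,"rz": 0,"fingers": 1},
    {"dx": 26,"dy": 5,"dz": 13,"rx": 0,"ry": -0.95,"rz": 0,"fingers": 1},
    {"dx": 27,"dy": 5,"dz": 11,"rx": 0,"ry": -0.95,"rz": 0,"fingers": 1},
    {"dx": 0,"dy": 0,"dz": 0,"rx": 0,"ry": 0,"rz": 0,"fingers": 1},
  ],
)

```text
clock: 2.92
position: [0.6143, -0.1495, 0.1989]
eef_rot: [[0.946, -0.0, -0.323], [0.323, 0.002, 0.946], [0.0, -1.0, 0.002]]
force: [-0.4, -0.8, -0.7]
width: 0.0002
```

```bash
python3 -c "
from plan import *
print(manip.get_state()['clock'])
snap('wrist','w1')
plan(loc((.5784,-.1609),18.8,.035,0,.14),18.8)"
```

```text
2.9167
pos [ 0.6125 -0.1512  0.1995] yaw 18.6 tilt [-0.002 -1.     0.001] n 2
[{"dx": -0.2, "dy": 29.8, "dz": 0.9, "ry": -0.02}, {"dx": -0.2, "dy": 29.8, "dz": 0.9, "ry": -0.02}]
```

View pics/w1.png

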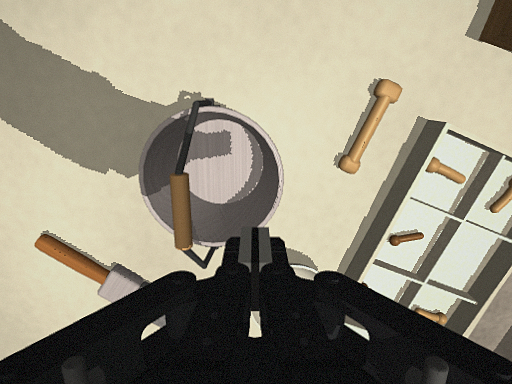

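>>> jog_arm(
  increments=[
    {"dx": 0,"dy": 30,"dz": 1,"rx": 0,"ry": 0,"rz": 0,"fingers": 1},
    {"dx": 0,"dy": 30,"dz": 1,"rx": 0,"ry": 0,"rz": 0,"fingers": 1},
    {"dx": -12,"dy": 0,"dz": 0,"rx": 0,"ry": 0,"rz": 0,"fingers": 1},
    {"dx": -12,"dy": 0,"dz": 0,"rx": 0,"ry": 0,"rz": 0,"fingers": 1},
    {"dx": -12,"dy": 3,"dz": 0,"rx": 0,"ry": 0,"rz": 0,"fingers": 1},
    {"dx": -12,"dy": 4,"dz": 0,"rx": 0,"ry": 0,"rz": 0,"fingers": 1},
    {"dx": -12,"dy": 5,"dz": 0,"rx": 0,"ry": 0,"rz": 0,"fingers": 1},
    {"dx": -12,"dy": 7,"dz": 0,"rx": 0,"ry": 0,"rz": 0,"fingers": 1},
    {"dx": -8,"dy": 8,"dz": 0,"rx": 0,"ry": 0,"rz": 0,"fingers": 1},
    {"dx": -8,"dy": 9,"dz": 0,"rx": 0,"ry": 0,"rz": 0,"fingers": 1},
    {"dx": -6,"dy": 9,"dz": 0,"rx": 0,"ry": 0,"rz": 0,"fingers": 1},
    {"dx": 0,"dy": 0,"dz": 0,"rx": 0,"ry": 0,"rz": 0,"fingers": 1},
  ],
)

```text
clock: 3.97
position: [0.5182, -0.1817, 0.095]
eef_rot: [[0.95, -0.004, -0.313], [0.313, 0.001, 0.95], [-0.004, -1.0, 0.002]]
force: [-1.5, 0.3, -0.0]
width: 0.0
```

```bash
python3 -c "
from plan import *
print(manip.get_state()['clock'])
snap('wrist','w2');snap('scene','s2')
import cv2
a=cv2.imread('pics/s2.png');cv2.imwrite('pics/s2z.png',cv2.resize(a[140:300,130:330],(750,600)))
plan(loc((.5784,-.1609),18.8,-.06,0,.15),18.8)"
```

```text
3.9667
pos [ 0.5207 -0.1817  0.0966] yaw 18.3 tilt [-0. -1.  0.] n 2
[{"dx": 0.6, "dy": -26.7, "dz": 0.5, "ry": -0.05}, {"dx": 0.6, "dy": -26.7, "dz": 0.5, "ry": -0.05}]
```

View pics/s2z.png

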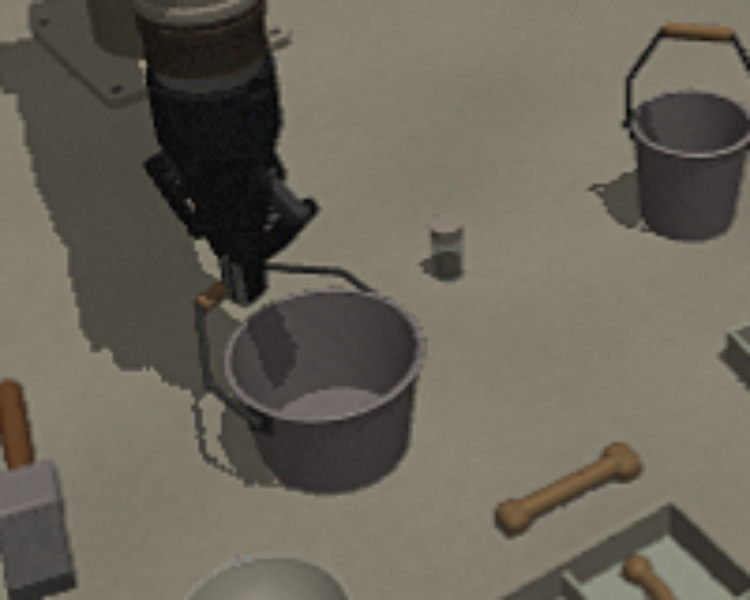

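View pics/w2.png

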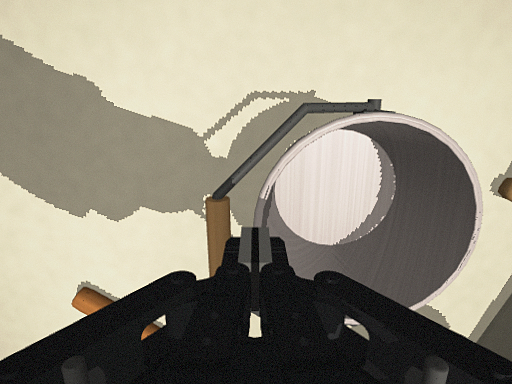

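>>> jog_arm(
  increments=[
    {"dx": 6,"dy": -15,"dz": 0,"rx": 0,"ry": 0,"rz": 0,"fingers": 1},
    {"dx": 0,"dy": -20,"dz": 0,"rx": 0,"ry": 0,"rz": 0,"fingers": 1},
    {"dx": -14,"dy": 0,"dz": 0,"rx": 0,"ry": 0,"rz": 0,"fingers": 1},
    {"dx": -14,"dy": 0,"dz": 0,"rx": 0,"ry": 0,"rz": 0,"fingers": 1},
    {"dx": 0,"dy": 14,"dz": 0,"rx": 0,"ry": 0,"rz": 0,"fingers": 1},
    {"dx": 0,"dy": 12,"dz": 0,"rx": 0,"ry": 0,"rz": 0,"fingers": 1},
    {"dx": 0,"dy": 8,"dz": 0,"rx": 0,"ry": 0,"rz": 0,"fingers": 1},
    {"dx": 0,"dy": 5,"dz": 0,"rx": 0,"ry": 0,"rz": 0,"fingers": 1},
    {"dx": 0,"dy": 0,"dz": 0,"rx": 0,"ry": 0,"rz": 0,"fingers": 1},
    {"dx": 0,"dy": -30,"dz": 0,"rx": 0,"ry": 0,"rz": 0,"fingers": 1},
    {"dx": 0,"dy": -40,"dz": 0,"rx": 0,"ry": 0,"rz": 0,"fingers": 1},
    {"dx": 0,"dy": -40,"dz": 0,"rx": 0,"ry": 0,"rz": 0,"fingers": 1},
  ],
)

```text
clock: 5.07
position: [0.4999, -0.1876, 0.2031]
eef_rot: [[0.949, -0.002, -0.316], [0.316, 0.001, 0.949], [-0.002, -1.0, 0.002]]
force: [1.2, 0.2, 0.4]
width: 0.0002
```

```bash
python3 -c "
from plan import *
print(manip.get_state()['clock'])
plan(loc((.5388,.1965),-46.9,0,0,.26),-46.9)"
```

```text
5.0667
pos [ 0.4999 -0.1876  0.2031] yaw 18.41 tilt [-0.002 -1.     0.002] n 14
[{"dx": 11.3, "dy": -4.1, "dz": 25.2, "ry": 0.933}, {"dx": 9.2, "dy": -4.1, "dz": 26.0, "ry": 0.933}, {"dx": 7.1, "dy": -4.1, "dz": 26.7, "ry": 0.933}, {"dx": 4.9, "dy": -4.1, "dz": 27.1, "ry": 0.933}, {"dx": 2.7, "dy": -4.1, "dz": 27.5, "ry": 0.933}, {"dx": 0.4, "dy": -4.1, "dz": 27.6, "ry": 0.933}, {"dx": -1.8, "dy": -4.1, "dz": 27.5, "ry": 0.933}, {"dx": -4.1, "dy": -4.1, "dz": 27.3, "ry": 0.933}, {"dx": -6.3, "dy": -4.1, "dz": 26.9, "ry": 0.933}, {"dx": -8.4, "dy": -4.1, "dz": 26.3, "ry": 0.933}, {"dx": -10.5, "dy": -4.1, "dz": 25.5, "ry": 0.933}, {"dx": -12.6, "dy": -4.1, "dz": 24.5, "ry": 0.933}, {"dx": -14.5, "dy": -4.1, "dz": 23.4, "ry": 0.933}, {"dx": -16.4, "dy": -4.1, "dz": 22.2, "ry": 0.933}]
```

>>> jog_arm(
  increments=[
    {"dx": 11,"dy": -8,"dz": 25,"rx": 0,"ry": 0.93,"rz": 0,"fingers": -1},
    {"dx": 9,"dy": -8,"dz": 26,"rx": 0,"ry": 0.93,"rz": 0,"fingers": -1},
    {"dx": 7,"dy": -8,"dz": 26.5,"rx": 0,"ry": 0.93,"rz": 0,"fingers": -1},
    {"dx": 5,"dy": -8,"dz": 27,"rx": 0,"ry": 0.93,"rz": 0,"fingers": -1},
    {"dx": 2.5,"dy": -8,"dz": 27.5,"rx": 0,"ry": 0.93,"rz": 0,"fingers": -1},
    {"dx": 0.5,"dy": -8,"dz": 27.5,"rx": 0,"ry": 0.93,"rz": 0,"fingers": -1},
    {"dx": -2,"dy": -8,"dz": 27.5,"rx": 0,"ry": 0.93,"rz": 0,"fingers": -1},
    {"dx": -4,"dy": 0,"dz": 27.5,"rx": 0,"ry": 0.93,"rz": 0,"fingers": -1},
    {"dx": -6,"dy": 0,"dz": 27,"rx": 0,"ry": 0.93,"rz": 0,"fingers": -1},
    {"dx": -8.5,"dy": 0,"dz": 26.5,"rx": 0,"ry": 0.93,"rz": 0,"fingers": -1},
    {"dx": -10.5,"dy": 0,"dz": 25.5,"rx": 0,"ry": 0.93,"rz": 0,"fingers": -1},
    {"dx": -12.5,"dy": 0,"dz": 24.5,"rx": 0,"ry": 0.93,"rz": 0,"fingers": -1},
  ],
)

```text
clock: 6.07
position: [0.5336, 0.1427, 0.2593]
eef_rot: [[0.792, 0.001, 0.61], [-0.61, 0.0, 0.792], [0.001, -1.0, 0.001]]
force: [-0.2, -0.7, 0.1]
width: 0.0852
```

>>> jog_arm(
  increments=[
    {"dx": -14.5,"dy": 0,"dz": 23.5,"rx": 0,"ry": 0.93,"rz": 0,"fingers": -1},
    {"dx": -16.5,"dy": 0,"dz": 22,"rx": 0,"ry": 0.93,"rz": 0,"fingers": -1},
    {"dx": 0,"dy": 0,"dz": 0,"rx": 0,"ry": 0,"rz": 0,"fingers": -1},
    {"dx": 0,"dy": 0,"dz": 0,"rx": 0,"ry": 0,"rz": 0,"fingers": -1},
  ],
)

```text
clock: 6.4
position: [0.5386, 0.1975, 0.2586]
eef_rot: [[0.689, 0.001, 0.725], [-0.725, -0.0, 0.689], [0.0, -1.0, 0.0]]
force: [0.2, -0.4, -0.4]
width: 0.086
```

```bash
cat > f2.py <<'E'
from plan import *
s=manip.get_state();print(s['clock'],s['width'])
snap('wrist','w3');cal=manip.get_calibration('wrist')
for t,z in(('small_grip',.165),('small_pail',0)):
    for q in manip.tip_of('wrist',t)[:2]:
        u,v=q['point'][0]*512,q['point'][1]*384;print(t,q['p'],u,v,atz(cal,u,v,z))
print(proj(cal,[.5387,.1967,.165]))
for k in (1,-1): print('piv',proj(cal,loc((.5388,.1965),-46.9,0,k*.05,.08)),'gripend',proj(cal,loc((.5388,.1965),-46.9,0,k*.025,.165)))
snap('top','t3');snap('scene','s3')
plan(loc((.5388,.1965),-46.9,0,0,.146),-46.9)
E
python3 f2.py
```

```text
6.4 0.0859885557595912
small_grip 0.57 258.4064 191.1936 [0.53892589 0.19281465 0.165     ]
small_pail 0.73 257.024 191.3856 [0.5017617  0.15704985 0.        ]
small_pail 0.56 253.5936 153.60000000000002 [0.53623225 0.19603468 0.        ]
[254.6834651  188.19095815]
piv [255.07925456 117.01627558] gripend [255.15215834 157.35656024]
piv [254.50787641 209.43769078] gripend [254.76264234 217.45611553]
pos [0.5386 0.1948 0.2587] yaw -46.78 tilt [ 0. -1.  0.] n 4
[{"dx": -0.3, "dy": 28.2, "dz": 0.3, "ry": 0.006}, {"dx": -0.3, "dy": 28.2, "dz": 0.3, "ry": 0.006}, {"dx": -0.3, "dy": 28.2, "dz": 0.3, "ry": 0.006}, {"dx": -0.3, "dy": 28.2, "dz": 0.3, "ry": 0.006}]
```

View pics/w3.png

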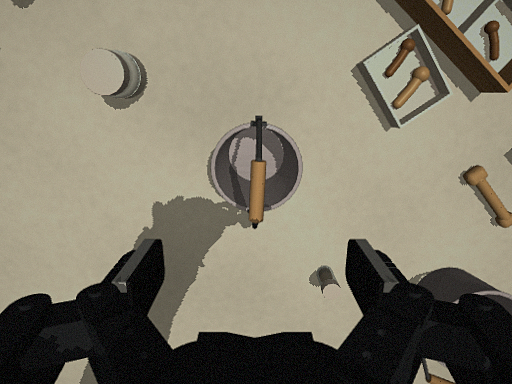

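View pics/t3.png

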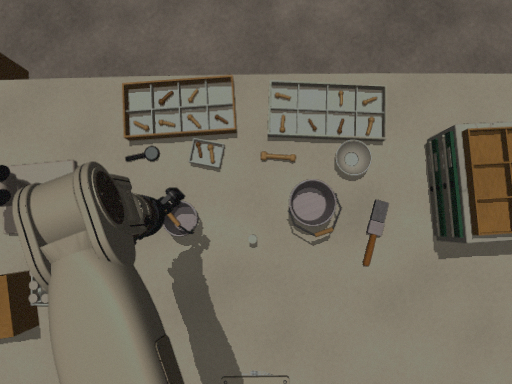

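>>> jog_arm(
  increments=[
    {"dx": 0.5,"dy": 28,"dz": 0,"rx": 0,"ry": 0,"rz": 0,"fingers": -1},
    {"dx": 0.5,"dy": 28,"dz": 0,"rx": 0,"ry": 0,"rz": 0,"fingers": -1},
    {"dx": 0,"dy": 28,"dz": 0,"rx": 0,"ry": 0,"rz": 0,"fingers": 0},
    {"dx": 0,"dy": 28,"dz": 0,"rx": 0,"ry": 0,"rz": 0,"fingers": 0},
    {"dx": 0,"dy": 0,"dz": 0,"rx": 0,"ry": 0,"rz": 0,"fingers": 0.4},
  ],
  force=40,
)

```text
clock: 7.07
position: [0.5354, 0.1927, 0.1406]
eef_rot: [[0.685, -0.01, 0.729], [-0.729, -0.004, 0.685], [-0.004, -1.0, -0.01]]
force: [-0.6, -0.5, -1.3]
width: 0.0517
```

```bash
python3 -c "
from plan import *
s=manip.get_state();print(s['clock'],s['width'],s['position'])
snap('wrist','w4')
a=snap('scene','s4');cv2.imwrite('pics/s4z.png',cv2.cvtColor(cv2.resize(a[100:230,250:390],(640,594)),cv2.COLOR_RGB2BGR))
"
```

```text
7.0667 0.051672050050923644 [0.53537064 0.19269361 0.14060324]
```

View pics/w4.png

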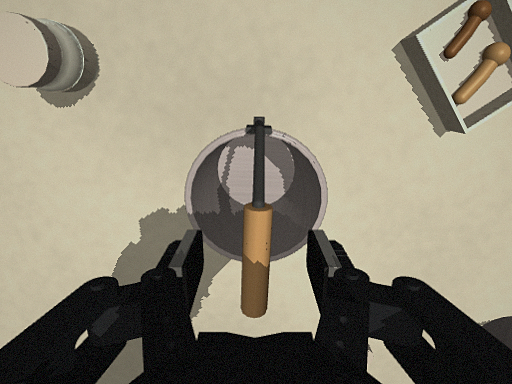

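View pics/s4z.png

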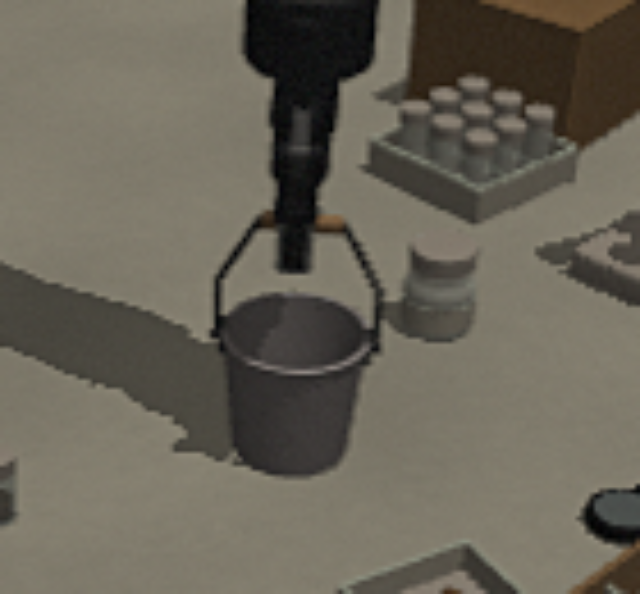

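>>> jog_arm(
  increments=[
    {"dx": 0,"dy": -4,"dz": 5,"rx": 0,"ry": 0,"rz": 0,"fingers": 0.4},
    {"dx": 0,"dy": 0,"dz": 0,"rx": 0,"ry": 0,"rz": 0,"fingers": 0.7},
    {"dx": 0,"dy": 0,"dz": 0,"rx": 0,"ry": 0,"rz": 0,"fingers": 1},
    {"dx": 0,"dy": 0,"dz": 0,"rx": 0,"ry": 0,"rz": 0,"fingers": 1},
    {"dx": 0,"dy": 0,"dz": 0,"rx": 0,"ry": 0,"rz": 0,"fingers": 1},
    {"dx": 0,"dy": 0,"dz": 0,"rx": 0,"ry": 0,"rz": 0,"fingers": 1},
  ],
  force=60,
)

```text
clock: 7.67
position: [0.5455, 0.1996, 0.1539]
eef_rot: [[0.686, 0.007, 0.728], [-0.728, 0.003, 0.686], [0.003, -1.0, 0.007]]
force: [1.1, 0.1, 6.6]
width: 0.0098
```

>>> jog_arm(
  increments=[
    {"dx": 0,"dy": -4,"dz": 0,"rx": 0,"ry": 0,"rz": 0,"fingers": 1},
    {"dx": 0,"dy": -8,"dz": 0,"rx": 0,"ry": 0,"rz": 0,"fingers": 1},
    {"dx": 0,"dy": -10,"dz": 0,"rx": 0,"ry": 0,"rz": 0,"fingers": 1},
    {"dx": 0,"dy": -12,"dz": 0,"rx": 0,"ry": 0,"rz": 0,"fingers": 1},
    {"dx": 0,"dy": -12,"dz": 0,"rx": 0,"ry": 0,"rz": 0,"fingers": 1},
    {"dx": 0,"dy": -12,"dz": 0,"rx": 0,"ry": 0,"rz": 0,"fingers": 1},
    {"dx": 0,"dy": -8,"dz": 0,"rx": 0,"ry": 0,"rz": 0,"fingers": 1},
    {"dx": 0,"dy": -4,"dz": 0,"rx": 0,"ry": 0,"rz": 0,"fingers": 1},
    {"dx": 0,"dy": 0,"dz": 0,"rx": 0,"ry": 0,"rz": 0,"fingers": 1},
  ],
)

```text
clock: 8.42
position: [0.5434, 0.1988, 0.2217]
eef_rot: [[0.686, 0.002, 0.728], [-0.728, 0.001, 0.686], [0.001, -1.0, 0.002]]
force: [0.6, 0.1, -2.1]
width: 0.0098
```

```bash
python3 -c "
from plan import *
s=manip.get_state();print(s['clock'],s['width'],s['position'],s['force'],s['moment'])
snap('wrist','w5')
a=snap('scene','s5');b=snap('top','t5');cv2.imwrite('pics/s5z.png',cv2.cvtColor(cv2.resize(a[90:220,250:390],(640,594)),cv2.COLOR_RGB2BGR))
cv2.imwrite('pics/t5z.png',cv2.cvtColor(cv2.convertScaleAbs(cv2.resize(b[165:245,270:370],(750,600),interpolation=cv2.INTER_CUBIC),alpha=1.6),cv2.COLOR_RGB2BGR))
cv2.imwrite('pics/s5l.png',cv2.cvtColor(cv2.convertScaleAbs(cv2.resize(a[195:285,170:270],(667,600),interpolation=cv2.INTER_CUBIC),alpha=1.6),cv2.COLOR_RGB2BGR))
"
```

```text
8.4167 0.009822721288008445 [0.54341385 0.19883726 0.22167762] [ 0.60394239  0.05497925 -2.11857191] [-0.00187768 -0.01426868  0.01748722]
```

View pics/s5z.png

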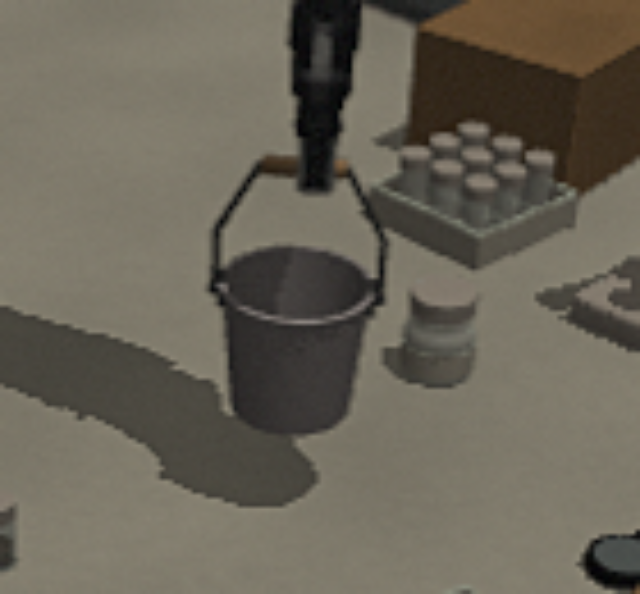

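View pics/t5z.png

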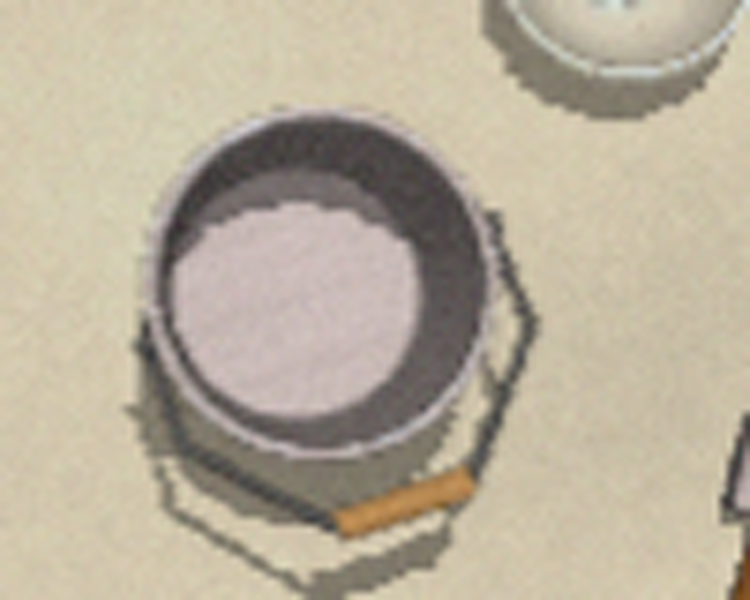

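View pics/s5l.png

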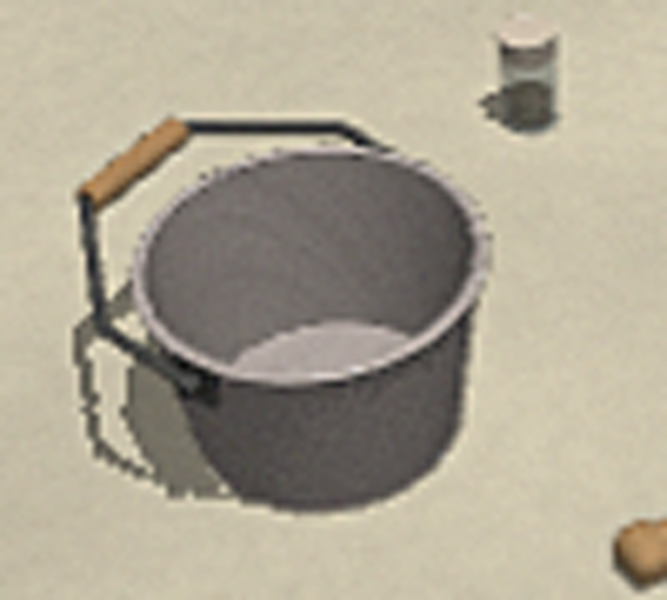

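View pics/w5.png

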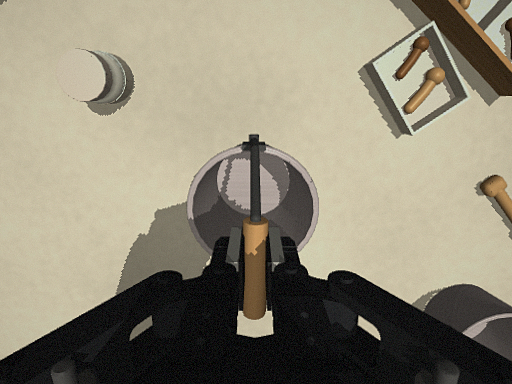

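```bash
cat > f3.py <<'E'
from fit import *
np.set_printoptions(precision=4,suppress=True)
t=manip.get_calibration('top');s=manip.get_calibration('scene')
L=[(t,dict(rim=[290.3,335.3,179,225.9],piv=[[289.3,209],[336.5,194.3]],g=[[315.7,234.9],[332.7,229.4]])),
   (s,dict(rim=[190.2,243.2,217.2,252.4],g=[[197,213.7],[183.2,224.2]]))]
r=least_squares(lambda p:resid('L',p,L),[.578,-.161,.33,-1.4],loss='soft_l1')
print(r.x,np.degrees(r.x[2:]),r.fun.round(1))
S=[(s,dict(rim=[297,332,143.6,160.7],piv=[[333.2,155],[297,153.5]],g=[[325.9,126.1],[307.3,125.7]]))]
r=least_squares(lambda p:resid('S',p[:4],S,p[4]),[.54,.197,-.81,0,.075],loss='soft_l1')
print(r.x,np.degrees(r.x[2:4]),r.fun.round(1));d=manip.get_state()['position']-np.r_[r.x[:2],0]; print(d,d[:2]@[.686,-.728],d[:2]@[.728,.686])
E
python3 f3.py
```

```text
[ 0.5792 -0.1621  0.3037 -1.3794] [ 17.4023 -79.0336] [-0.1  1.  -0.1 -0.9  0.4  0.6 -0.8  0.2 -1.  -0.4 -0.2 -0.8 -0.3 -1.1
 -0.4 -0.9  0.2 -0.  -0.1  0.2]
[ 0.5508  0.1809 -0.7708 -0.0087  0.0767] [-44.1625  -0.4975] [ 1.  -0.   0.1 -0.3  0.   0.1 -0.5  0.1  0.2  0.1 -0.4 -0.1]
[-0.0083  0.0176  0.2196] -0.018487797156868428 0.005982127536113079
```

```bash
cat > f4.py <<'E'
from fit import *
np.set_printoptions(precision=4,suppress=True)
s=manip.get_calibration('scene');w=manip.get_calibration('wrist')
st=manip.get_state()['position']; R=manip.get_state()['eef_rot']
S=[(s,dict(rim=[297,332,143.6,160.7],piv=[[333.2,155],[297,153.5]],g=[[325.9,126.1],[307.3,125.7]])),(w,dict(piv=[[254.5,142]]))]
def res(p):
    xy=st[:2]+p[0]*R[:2,0]+p[1]*R[:2,2]
    r=resid('S',[*xy,p[2],p[3]],S,p[4]); rim=model('S',[*xy,p[2],p[3]],p[4])[0]
    P=np.array([proj(w,q) for q in rim]); return np.r_[r,P[:,0].min()-188,P[:,0].max()-319.5,P[:,1].min()-144]
r=least_squares(res,[0,0,-.81,0,.075],loss='soft_l1')
print(r.x,np.degrees(r.x[2:4]),r.fun.round(1))
E
python3 f4.py
```

```text
[-0.0005 -0.0067 -0.8173 -0.0172  0.0672] [-46.8257  -0.9863] [ 1.3 -0.4 -0.1 -0.9 -0.4  0.  -0.2 -0.7 -0.1  0.3 -0.3 -0.3 -0.1 -4.5
  1.7 -0.7  1. ]
```

```bash
python3 -c "
from plan import *
plan([.577,-.156,.26],18,22)"
```

```text
pos [0.5424 0.1985 0.2196] yaw -46.7 tilt [-0.001 -1.    -0.001] n 22
[{"dx": 12.8, "dy": -1.8, "dz": -9.9, "ry": -0.588}, {"dx": 12.3, "dy": -1.8, "dz": -10.6, "ry": -0.588}, {"dx": 11.7, "dy": -1.8, "dz": -11.2, "ry": -0.588}, {"dx": 11.1, "dy": -1.8, "dz": -11.8, "ry": -0.588}, {"dx": 10.5, "dy": -1.8, "dz": -12.3, "ry": -0.588}, {"dx": 9.9, "dy": -1.8, "dz": -12.8, "ry": -0.588}, {"dx": 9.2, "dy": -1.8, "dz": -13.3, "ry": -0.588}, {"dx": 8.5, "dy": -1.8, "dz": -13.8, "ry": -0.588}, {"dx": 7.8, "dy": -1.8, "dz": -14.2, "ry": -0.588}, {"dx": 7.0, "dy": -1.8, "dz": -14.6, "ry": -0.588}, {"dx": 6.3, "dy": -1.8, "dz": -14.9, "ry": -0.588}, {"dx": 5.5, "dy": -1.8, "dz": -15.2, "ry": -0.588}, {"dx": 4.7, "dy": -1.8, "dz": -15.5, "ry": -0.588}, {"dx": 3.9, "dy": -1.8, "dz": -15.7, "ry": -0.588}, {"dx": 3.1, "dy": -1.8, "dz": -15.9, "ry": -0.588}, {"dx": 2.3, "dy": -1.8, "dz": -16.0, "ry": -0.588}, {"dx": 1.5, "dy": -1.8, "dz": -16.1, "ry": -0.588}, {"dx": 0.6, "dy": -1.8, "dz": -16.2, "ry": -0.588}, {"dx": -0.2, "dy": -1.8, "dz": -16.2, "ry": -0.588}, {"dx": -1.0, "dy": -1.8, "dz": -16.2, "ry": -0.588}, {"dx": -1.8, "dy": -1.8, "dz": -16.1, "ry": -0.588}, {"dx": -2.7, "dy": -1.8, "dz": -16.0, "ry": -0.588}]
```

>>> jog_arm(
  increments=[
    {"dx": 6,"dy": -5,"dz": -5,"rx": 0,"ry": -0.3,"rz": 0,"fingers": 1},
    {"dx": 10,"dy": -5,"dz": -8,"rx": 0,"ry": -0.45,"rz": 0,"fingers": 1},
    {"dx": 12,"dy": -5,"dz": -11,"rx": 0,"ry": -0.55,"rz": 0,"fingers": 1},
    {"dx": 12,"dy": -5,"dz": -11.5,"rx": 0,"ry": -0.6,"rz": 0,"fingers": 1},
    {"dx": 11,"dy": -5,"dz": -12,"rx": 0,"ry": -0.6,"rz": 0,"fingers": 1},
    {"dx": 10,"dy": -5,"dz": -12.5,"rx": 0,"ry": -0.6,"rz": 0,"fingers": 1},
    {"dx": 9.5,"dy": -5,"dz": -13,"rx": 0,"ry": -0.6,"rz": 0,"fingers": 1},
    {"dx": 9,"dy": -5,"dz": -13.5,"rx": 0,"ry": -0.6,"rz": 0,"fingers": 1},
    {"dx": 8,"dy": 0,"dz": -14,"rx": 0,"ry": -0.6,"rz": 0,"fingers": 1},
    {"dx": 7.5,"dy": 0,"dz": -14.5,"rx": 0,"ry": -0.6,"rz": 0,"fingers": 1},
    {"dx": 7,"dy": 0,"dz": -15,"rx": 0,"ry": -0.6,"rz": 0,"fingers": 1},
    {"dx": 6,"dy": 0,"dz": -15,"rx": 0,"ry": -0.6,"rz": 0,"fingers": 1},
  ],
)

```text
clock: 9.57
position: [0.559, 0.0153, 0.2593]
eef_rot: [[0.974, -0.002, 0.226], [-0.226, -0.0, 0.974], [-0.002, -1.0, -0.001]]
force: [0.5, -0.4, -1.1]
width: 0.0096
```

```bash
python3 -c "
from plan import *
plan([.577,-.156,.26],18,10)"
```

```text
pos [0.559  0.0153 0.2593] yaw -13.05 tilt [-0.002 -1.    -0.001] n 10
[{"dx": 5.6, "dy": -0.1, "dz": -16.3, "ry": -0.621}, {"dx": 4.7, "dy": -0.1, "dz": -16.6, "ry": -0.621}, {"dx": 3.8, "dy": -0.1, "dz": -16.8, "ry": -0.621}, {"dx": 2.9, "dy": -0.1, "dz": -17.0, "ry": -0.621}, {"dx": 2.0, "dy": -0.1, "dz": -17.1, "ry": -0.621}, {"dx": 1.1, "dy": -0.1, "dz": -17.2, "ry": -0.621}, {"dx": 0.1, "dy": -0.1, "dz": -17.2, "ry": -0.621}, {"dx": -0.8, "dy": -0.1, "dz": -17.2, "ry": -0.621}, {"dx": -1.7, "dy": -0.1, "dz": -17.1, "ry": -0.621}, {"dx": -2.7, "dy": -0.1, "dz": -17.0, "ry": -0.621}]
```

>>> jog_arm(
  increments=[
    {"dx": 5.5,"dy": 0,"dz": -16,"rx": 0,"ry": -0.6,"rz": 0,"fingers": 1},
    {"dx": 4.5,"dy": 0,"dz": -16.5,"rx": 0,"ry": -0.6,"rz": 0,"fingers": 1},
    {"dx": 4,"dy": 0,"dz": -17,"rx": 0,"ry": -0.6,"rz": 0,"fingers": 1},
    {"dx": 3,"dy": 0,"dz": -17,"rx": 0,"ry": -0.6,"rz": 0,"fingers": 1},
    {"dx": 2,"dy": 0,"dz": -17,"rx": 0,"ry": -0.6,"rz": 0,"fingers": 1},
    {"dx": 1,"dy": 0,"dz": -17,"rx": 0,"ry": -0.6,"rz": 0,"fingers": 1},
    {"dx": 0,"dy": 0,"dz": -17,"rx": 0,"ry": -0.6,"rz": 0,"fingers": 1},
    {"dx": -1,"dy": 0,"dz": -17,"rx": 0,"ry": -0.6,"rz": 0,"fingers": 1},
    {"dx": -1.5,"dy": 0,"dz": -15,"rx": 0,"ry": -0.6,"rz": 0,"fingers": 1},
    {"dx": -1.5,"dy": 0,"dz": -11,"rx": 0,"ry": -0.5,"rz": 0,"fingers": 1},
    {"dx": -1,"dy": 0,"dz": -6,"rx": 0,"ry": -0.2,"rz": 0,"fingers": 1},
    {"dx": 0,"dy": 0,"dz": 0,"rx": 0,"ry": 0,"rz": 0,"fingers": 1},
  ],
)

```text
clock: 10.57
position: [0.5749, -0.1538, 0.259]
eef_rot: [[0.955, -0.002, -0.296], [0.296, 0.0, 0.955], [-0.002, -1.0, 0.001]]
force: [-0.3, -0.2, -2.3]
width: 0.0093
```

>>> jog_arm(
  increments=[
    {"dx": 0,"dy": 0,"dz": 0,"rx": 0,"ry": 0,"rz": 0,"fingers": 1},
    {"dx": 0,"dy": 0,"dz": 0,"rx": 0,"ry": 0,"rz": 0,"fingers": 1},
    {"dx": 0,"dy": 0,"dz": 0,"rx": 0,"ry": 0,"rz": 0,"fingers": 1},
    {"dx": 0,"dy": 0,"dz": 0,"rx": 0,"ry": 0,"rz": 0,"fingers": 1},
  ],
)

```text
clock: 10.9
position: [0.5753, -0.1516, 0.2602]
eef_rot: [[0.955, -0.0, -0.298], [0.298, 0.0, 0.955], [-0.0, -1.0, 0.0]]
force: [-0.1, 0.3, -2.6]
width: 0.0093
```

```bash
python3 -c "
from plan import *
s=manip.get_state();print(s['clock'],s['width'],s['force'],s['moment'])
plan([.577,-.156,.26],18,1)
w=snap('wrist','w6')
a=snap('scene','s6');cv2.imwrite('pics/s6z.png',cv2.cvtColor(cv2.convertScaleAbs(cv2.resize(a[140:290,150:300],(600,600),interpolation=cv2.INTER_CUBIC),alpha=1.4),cv2.COLOR_RGB2BGR))
b=snap('top','t6');cv2.imwrite('pics/t6z.png',cv2.cvtColor(cv2.convertScaleAbs(cv2.resize(b[150:270,240:390],(750,600),interpolation=cv2.INTER_CUBIC),alpha=1.4),cv2.COLOR_RGB2BGR))
"
```

```text
10.9 0.009334280795788604 [-0.14024004  0.30319579 -2.57013262] [0.03293872 0.00181351 0.03610813]
pos [ 0.5753 -0.1516  0.2602] yaw 17.35 tilt [-0. -1.  0.] n 1
[{"dx": 0.3, "dy": 0.2, "dz": -4.7, "ry": -0.131}]
```

View pics/w6.png

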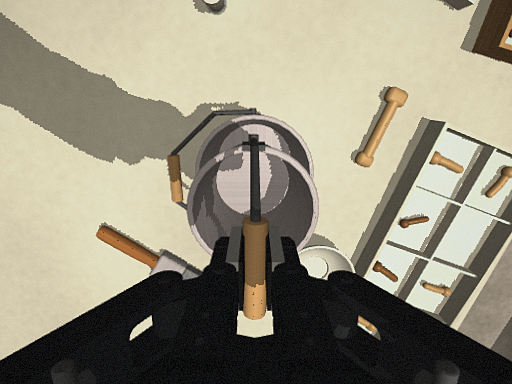

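View pics/s6z.png

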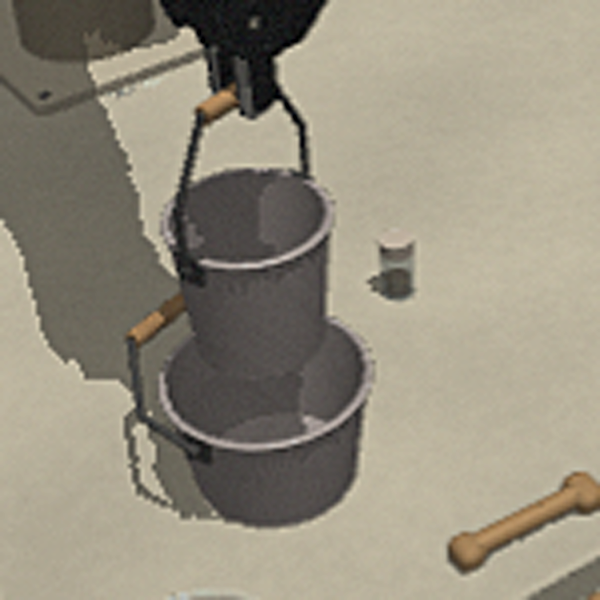

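View pics/t6z.png

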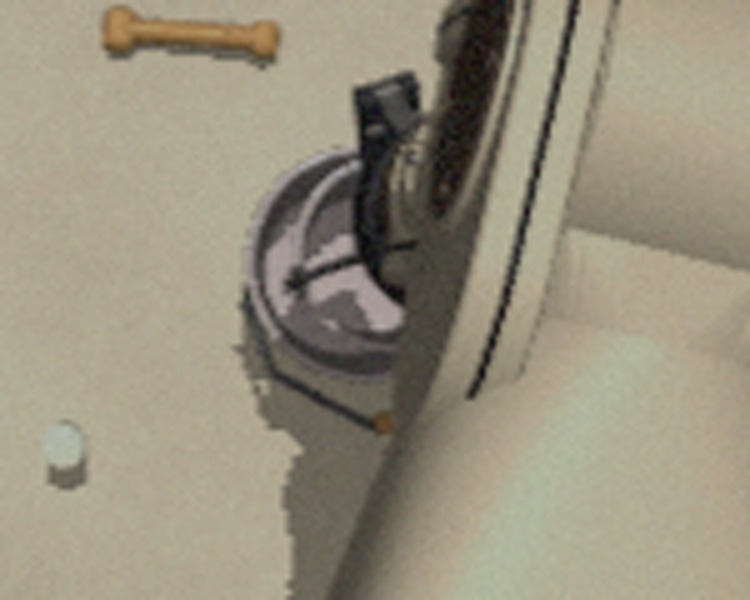

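```bash
python3 - <<'E'
from fit import *
w=manip.get_calibration('wrist');s=manip.get_state();st=s['position'];R=s['eef_rot']
def fit(R0,H,e):
    a=np.linspace(0,2*np.pi,181)
    def f(p):
        c=st[:2]+p[0]*R[:2,0]+p[1]*R[:2,2]
        P=np.array([proj(w,[c[0]+R0*np.cos(t),c[1]+R0*np.sin(t),H if H else p[2]]) for t in a])
        return [P[:,0].min()-e[0],P[:,0].max()-e[1],P[:,1].min()-e[2]]
    r=least_squares(f,[0,0,.18]);print(r.x,r.fun)
fit(.062,.08,[196,313.5,113]); fit(.046,None,[187.5,319.5,144.5])
E
```

```text
[-0.00063081 -0.00722574  0.18      ] [ 0.93891466 -0.93954273 -0.09129852]
[-0.00152981 -0.0049623   0.20079606] [-1.13686838e-13 -1.13686838e-13  0.00000000e+00]
```

>>> jog_arm(
  increments=[
    {"dx": 0.5,"dy": 5,"dz": -1,"rx": 0,"ry": 0,"rz": 0,"fingers": 1},
    {"dx": 0.5,"dy": 10,"dz": -1,"rx": 0,"ry": 0,"rz": 0,"fingers": 1},
    {"dx": 0,"dy": 10,"dz": 0,"rx": 0,"ry": 0,"rz": 0,"fingers": 1},
    {"dx": 0,"dy": 10,"dz": 0,"rx": 0,"ry": 0,"rz": 0,"fingers": 1},
    {"dx": 0,"dy": 10,"dz": 0,"rx": 0,"ry": 0,"rz": 0,"fingers": 1},
    {"dx": 0,"dy": 10,"dz": 0,"rx": 0,"ry": 0,"rz": 0,"fingers": 1},
    {"dx": 0,"dy": 10,"dz": 0,"rx": 0,"ry": 0,"rz": 0,"fingers": 1},
    {"dx": 0,"dy": 10,"dz": 0,"rx": 0,"ry": 0,"rz": 0,"fingers": 1},
    {"dx": 0,"dy": 6,"dz": 0,"rx": 0,"ry": 0,"rz": 0,"fingers": 1},
    {"dx": 0,"dy": 4,"dz": 0,"rx": 0,"ry": 0,"rz": 0,"fingers": 1},
    {"dx": 0,"dy": 2,"dz": 0,"rx": 0,"ry": 0,"rz": 0,"fingers": 1},
    {"dx": 0,"dy": 0,"dz": 0,"rx": 0,"ry": 0,"rz": 0,"fingers": 1},
  ],
)

```text
clock: 12.05
position: [0.5769, -0.1539, 0.173]
eef_rot: [[0.955, -0.0, -0.297], [0.297, 0.0, 0.955], [-0.0, -1.0, 0.0]]
force: [0.1, -0.7, -1.8]
width: 0.0095
```

```bash
cat > look.py <<'E'
from plan import *
n=sys.argv[1]
s=manip.get_state();print(s['clock'],s['width'],s['position'],s['force'],s['moment'])
w=snap('wrist','w'+n)
a=snap('scene','s'+n);cv2.imwrite(f'pics/s{n}z.png',cv2.cvtColor(cv2.convertScaleAbs(cv2.resize(a[140:290,150:300],(600,600),interpolation=cv2.INTER_CUBIC),alpha=1.4),cv2.COLOR_RGB2BGR))
E
python3 look.py 7
```

```text
12.05 0.009532992763112572 [ 0.57685352 -0.15389859  0.17297503] [ 0.09377406 -0.67689971 -1.81607511] [0.01408311 0.04097445 0.00314345]
```

View pics/s7z.png

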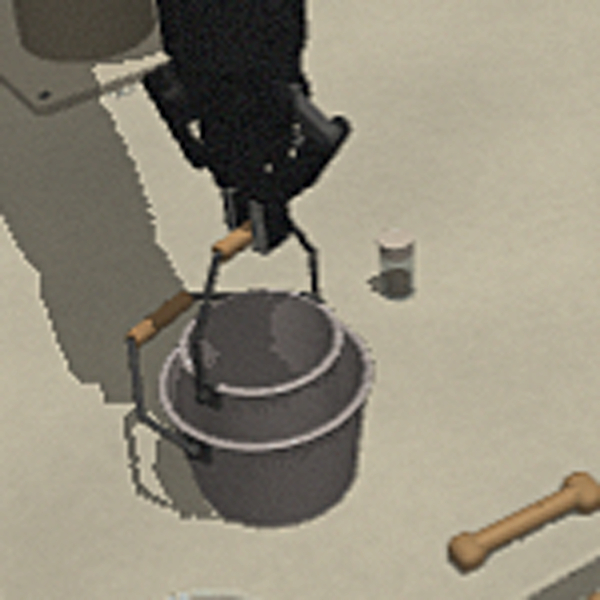

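View pics/w7.png

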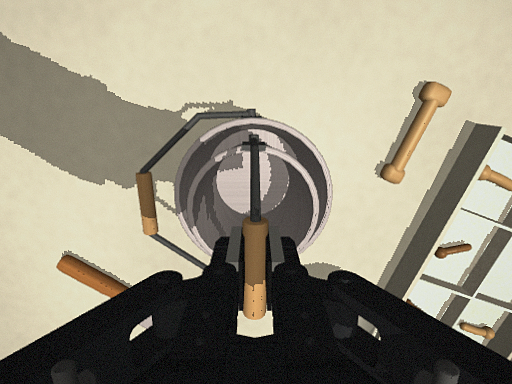

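Centred and going in. About 20 mm are left, so I lower slowly.

>>> jog_arm(
  increments=[
    {"dx": 0,"dy": 4,"dz": 0,"rx": 0,"ry": 0,"rz": 0,"fingers": 1},
    {"dx": 0,"dy": 4,"dz": 0,"rx": 0,"ry": 0,"rz": 0,"fingers": 1},
    {"dx": 0,"dy": 3,"dz": 0,"rx": 0,"ry": 0,"rz": 0,"fingers": 1},
    {"dx": 0,"dy": 2,"dz": 0,"rx": 0,"ry": 0,"rz": 0,"fingers": 1},
    {"dx": 0,"dy": 0,"dz": 0,"rx": 0,"ry": 0,"rz": 0,"fingers": 1},
  ],
)

```text
clock: 12.57
position: [0.5765, -0.1538, 0.1595]
eef_rot: [[0.955, -0.001, -0.297], [0.297, 0.0, 0.955], [-0.001, -1.0, 0.001]]
force: [0.1, 1.0, -1.9]
width: 0.0095
```

>>> jog_arm(
  increments=[
    {"dx": 0,"dy": 2,"dz": 0,"rx": 0,"ry": 0,"rz": 0,"fingers": 1},
    {"dx": 0,"dy": 2,"dz": 0,"rx": 0,"ry": 0,"rz": 0,"fingers": 1},
    {"dx": 0,"dy": 0,"dz": 0,"rx": 0,"ry": 0,"rz": 0,"fingers": 1},
    {"dx": 0,"dy": 0,"dz": 0,"rx": 0,"ry": 0,"rz": 0,"fingers": 1},
  ],
)

```text
clock: 12.9
position: [0.5774, -0.1542, 0.157]
eef_rot: [[0.955, 0.001, -0.297], [0.297, -0.001, 0.955], [0.001, -1.0, -0.001]]
force: [-0.3, -1.2, 1.9]
width: 0.0097
```

```bash
python3 look.py 8
```

```text
12.9 0.009682304980192312 [ 0.57736021 -0.15418331  0.15697236] [-0.25714618 -1.15941142  1.91574496] [-0.084708    0.07125562  0.04783159]
```

View pics/s8z.png

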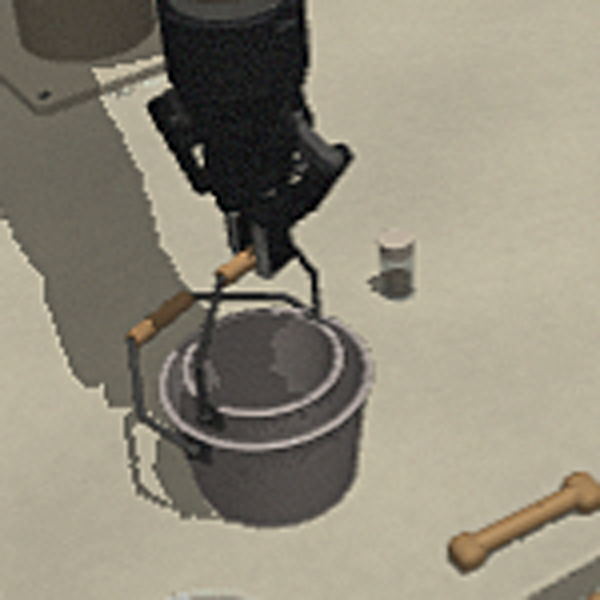

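>>> jog_arm(
  increments=[
    {"dx": 0,"dy": 1,"dz": 0,"rx": 0,"ry": 0,"rz": 0,"fingers": 1},
    {"dx": 0,"dy": 0,"dz": 0,"rx": 0,"ry": 0,"rz": 0,"fingers": 0.7},
    {"dx": 0,"dy": 0,"dz": 0,"rx": 0,"ry": 0,"rz": 0,"fingers": 0.4},
    {"dx": 0,"dy": 0,"dz": 0,"rx": 0,"ry": 0,"rz": 0,"fingers": 0},
    {"dx": 0,"dy": 0,"dz": 0,"rx": 0,"ry": 0,"rz": 0,"fingers": 0},
    {"dx": 0,"dy": -15,"dz": 0,"rx": 0,"ry": 0,"rz": 0,"fingers": 0},
    {"dx": 0,"dy": -30,"dz": 0,"rx": 0,"ry": 0,"rz": 0,"fingers": 0},
    {"dx": 0,"dy": -20,"dz": 0,"rx": 0,"ry": 0,"rz": 0,"fingers": 0.5},
    {"dx": -18,"dy": 0,"dz": 0,"rx": 0,"ry": 0,"rz": 0,"fingers": 1},
    {"dx": -18,"dy": 0,"dz": 0,"rx": 0,"ry": 0,"rz": 0,"fingers": 1},
    {"dx": 0,"dy": 0,"dz": 0,"rx": 0,"ry": 0,"rz": 0,"fingers": 1},
  ],
)

```text
clock: 13.92
position: [0.5403, -0.1652, 0.2208]
eef_rot: [[0.955, -0.001, -0.296], [0.296, -0.0, 0.955], [-0.001, -1.0, 0.0]]
force: [-0.4, 0.0, -0.3]
width: -0.0001
```

```bash
python3 look.py 9
```

```text
13.9167 -0.00013211429973153892 [ 0.54026842 -0.16517281  0.22075277] [-0.43614406  0.03071196 -0.26327962] [-0.01143173  0.00101125  0.0224382 ]
```

View pics/s9z.png

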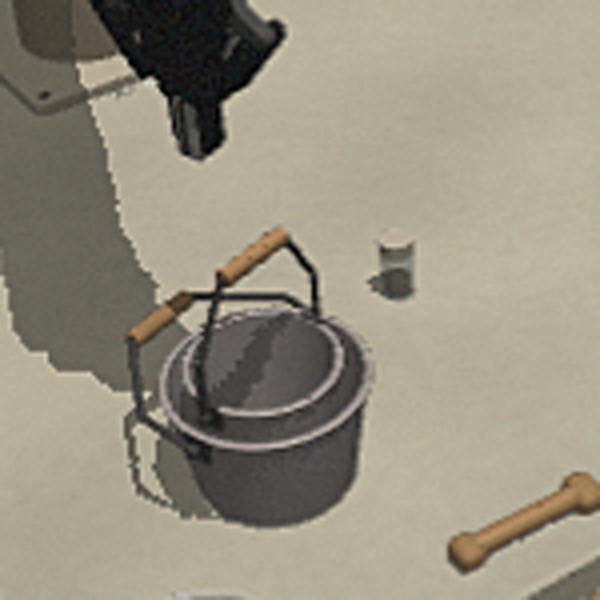

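View pics/w9.png

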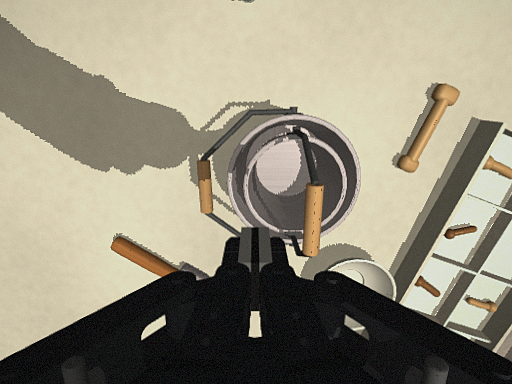

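>>> jog_arm(
  increments=[
    {"dx": 0,"dy": 34,"dz": -4,"rx": 0,"ry": 0,"rz": 0,"fingers": 1},
    {"dx": 0,"dy": 34,"dz": -4,"rx": 0,"ry": 0,"rz": 0,"fingers": 1},
    {"dx": 12,"dy": 0,"dz": 0,"rx": 0,"ry": 0,"rz": 0,"fingers": 1},
    {"dx": 12,"dy": 0,"dz": 0,"rx": 0,"ry": 0,"rz": 0,"fingers": 1},
    {"dx": 12,"dy": 0,"dz": 0,"rx": 0,"ry": 0,"rz": 0,"fingers": 1},
    {"dx": 12,"dy": 2,"dz": 0,"rx": 0,"ry": 0,"rz": 0,"fingers": 1},
    {"dx": 12,"dy": 4,"dz": 0,"rx": 0,"ry": 0,"rz": 0,"fingers": 1},
    {"dx": 9,"dy": 7,"dz": 0,"rx": 0,"ry": 0,"rz": 0,"fingers": 1},
    {"dx": 9,"dy": 7,"dz": 0,"rx": 0,"ry": 0,"rz": 0,"fingers": 1},
    {"dx": 7,"dy": 8,"dz": 0,"rx": 0,"ry": 0,"rz": 0,"fingers": 1},
    {"dx": 6,"dy": 8,"dz": 0,"rx": 0,"ry": 0,"rz": 0,"fingers": 1},
    {"dx": 4,"dy": 6,"dz": 0,"rx": 0,"ry": 0,"rz": 0,"fingers": 1},
  ],
)

```text
clock: 15.02
position: [0.6357, -0.1436, 0.1085]
eef_rot: [[0.955, -0.002, -0.298], [0.298, 0.0, 0.955], [-0.002, -1.0, 0.001]]
force: [-0.5, -0.4, -0.8]
width: 0.0001
```

```bash
python3 look.py 10;python3 -c "
from plan import *
plan(loc((.579,-.162),18,.084,0,.15),18,1)"
```

```text
15.0167 5.178694837376762e-05 [ 0.63565772 -0.14361175  0.10851148] [-0.54566997 -0.37304321 -0.79626587] [-0.06597146  0.0510323  -0.03993335]
pos [ 0.6349 -0.1435  0.1081] yaw 17.32 tilt [-0.003 -1.     0.002] n 1
[{"dx": 25.1, "dy": -41.9, "dz": 0.0, "ry": -0.135}]
```

View pics/s10z.png

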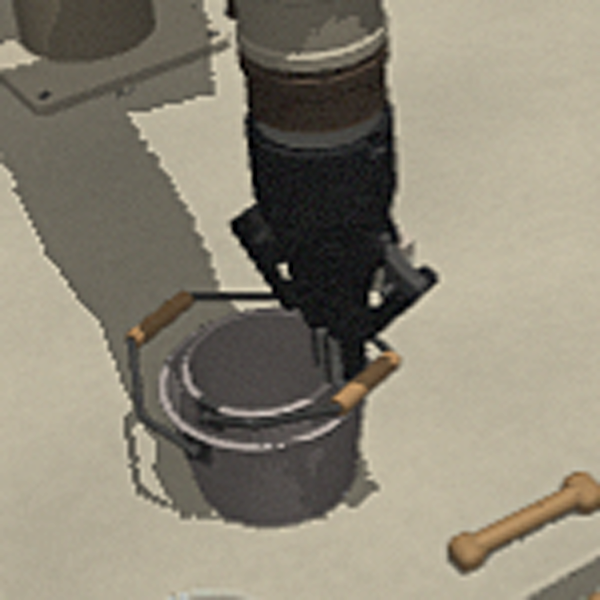

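View pics/w10.png

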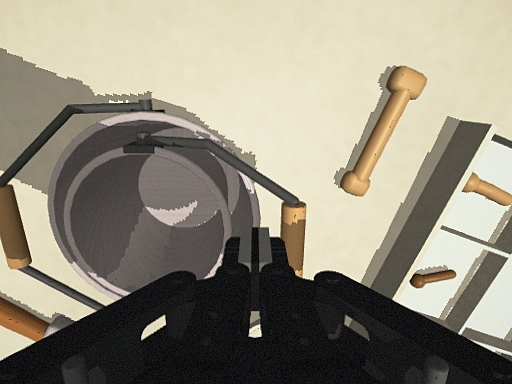

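>>> jog_arm(
  increments=[
    {"dx": -5,"dy": -15,"dz": 0,"rx": 0,"ry": 0,"rz": 0,"fingers": 1},
    {"dx": 0,"dy": -20,"dz": 0,"rx": 0,"ry": 0,"rz": 0,"fingers": 1},
    {"dx": 15,"dy": 0,"dz": 0,"rx": 0,"ry": 0,"rz": 0,"fingers": 1},
    {"dx": 15,"dy": 0,"dz": 0,"rx": 0,"ry": 0,"rz": 0,"fingers": 1},
    {"dx": 0,"dy": 14,"dz": 0,"rx": 0,"ry": 0,"rz": 0,"fingers": 1},
    {"dx": 0,"dy": 12,"dz": 0,"rx": 0,"ry": 0,"rz": 0,"fingers": 1},
    {"dx": 0,"dy": 8,"dz": 0,"rx": 0,"ry": 0,"rz": 0,"fingers": 1},
    {"dx": 0,"dy": 4,"dz": 0,"rx": 0,"ry": 0,"rz": 0,"fingers": 1},
    {"dx": 0,"dy": 0,"dz": 0,"rx": 0,"ry": 0,"rz": 0,"fingers": 1},
    {"dx": 0,"dy": -30,"dz": 0,"rx": 0,"ry": 0,"rz": 0,"fingers": 1},
    {"dx": 0,"dy": -40,"dz": 0,"rx": 0,"ry": 0,"rz": 0,"fingers": 1},
    {"dx": 0,"dy": -40,"dz": 0,"rx": 0,"ry": 0,"rz": 0,"fingers": 1},
  ],
)

```text
clock: 16.12
position: [0.6584, -0.1366, 0.218]
eef_rot: [[0.955, -0.003, -0.297], [0.297, 0.001, 0.955], [-0.002, -1.0, 0.001]]
force: [1.0, -0.2, 0.6]
width: 0.0003
```

>>> jog_arm(
  increments=[
    {"dx": -20,"dy": 0,"dz": 30,"rx": 0,"ry": 0,"rz": 0,"fingers": 1},
    {"dx": -20,"dy": 0,"dz": 30,"rx": 0,"ry": 0,"rz": 0,"fingers": 1},
    {"dx": -20,"dy": 0,"dz": 30,"rx": 0,"ry": 0,"rz": 0,"fingers": 1},
    {"dx": -20,"dy": 0,"dz": 30,"rx": 0,"ry": 0,"rz": 0,"fingers": 1},
    {"dx": -20,"dy": 0,"dz": 30,"rx": 0,"ry": 0,"rz": 0,"fingers": 1},
    {"dx": -20,"dy": 0,"dz": 30,"rx": 0,"ry": 0,"rz": 0,"fingers": 1},
    {"dx": -20,"dy": 0,"dz": 30,"rx": 0,"ry": 0,"rz": 0,"fingers": 1},
    {"dx": -20,"dy": 0,"dz": 30,"rx": 0,"ry": 0,"rz": 0,"fingers": 1},
    {"dx": -20,"dy": 0,"dz": 30,"rx": 0,"ry": 0,"rz": 0,"fingers": 1},
    {"dx": 0,"dy": 0,"dz": 0,"rx": 0,"ry": 0,"rz": 0,"fingers": 1},
  ],
)

```text
clock: 16.95
position: [0.4024, 0.07, 0.2182]
eef_rot: [[0.953, -0.002, -0.301], [0.301, 0.002, 0.953], [-0.001, -1.0, 0.002]]
force: [-0.8, -0.9, -0.1]
width: -0.0003
```

```bash
python3 look.py 11;python3 -c "
from plan import *
b=snap('top','t11');cv2.imwrite('pics/t11z.png',cv2.cvtColor(cv2.convertScaleAbs(cv2.resize(b[165:245,270:370],(750,600),interpolation=cv2.INTER_CUBIC),alpha=1.6),cv2.COLOR_RGB2BGR))"
```

```text
16.95 -0.00026398925007845806 [0.402416   0.06997378 0.21820101] [-0.79844069 -0.94340621 -0.10775205] [-0.02335251  0.07171361 -0.0594463 ]
```

View pics/s11z.png

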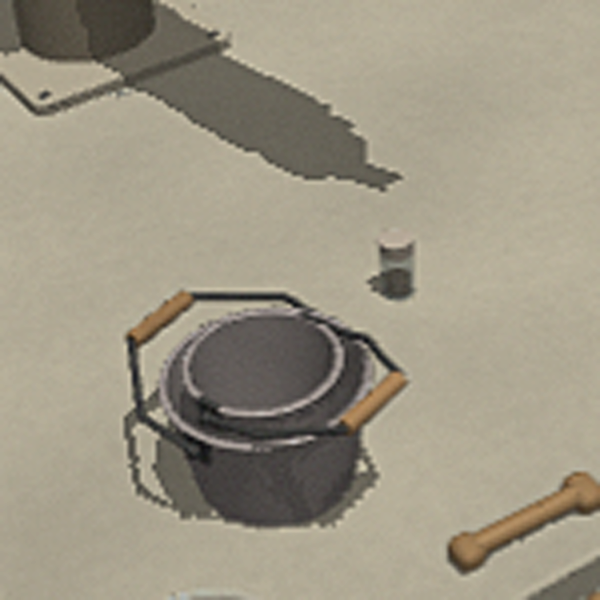

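View pics/t11z.png

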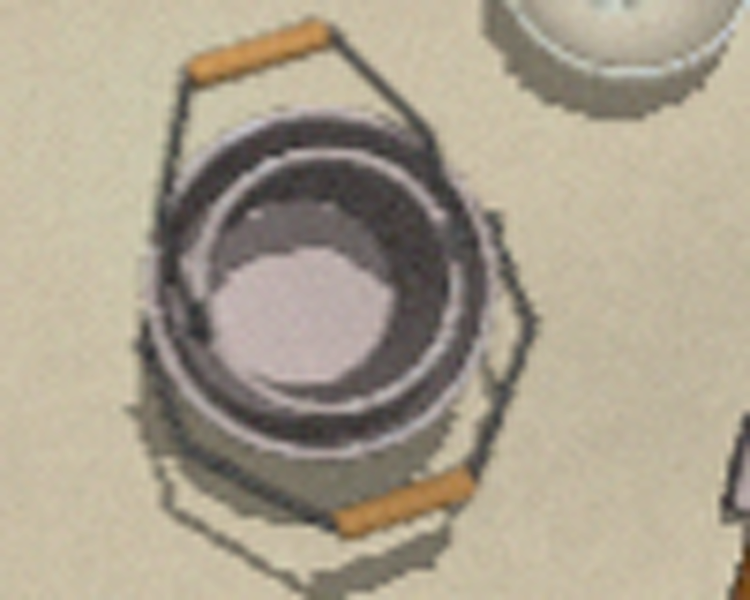

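View pics/t11.png

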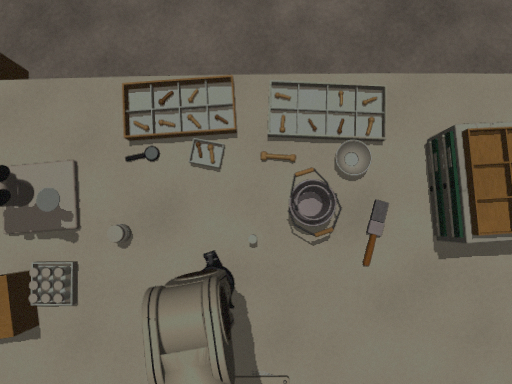

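```bash
python3 - <<'E'
from fit import *
np.set_printoptions(precision=4,suppress=True)
t=manip.get_calibration('top');s=manip.get_calibration('scene')
L=[(t,dict(rim=[290.3,335.3,179,225.9],piv=[[289.3,209],[336.5,194.3]],g=[[315.7,234.9],[332.7,229.4]])),
   (s,dict(rim=[190.2,243.2,217.2,252.4],g=[[197,213.7],[183.2,224.2]]))]
S=[(t,dict(rim=[296.7,332,184.7,219.7],g=[[295.3,175],[313.7,169.3]])),
   (s,dict(rim=[196.2,235.5,217,244],g=[[251,235],[236.7,246]]))]
G=[]
for k,o,p0 in(('L',L,[.578,-.161,.33,-1.4,0]),('S',S,[.578,-.161,.33,1.3,0])):
    r=least_squares(lambda p:resid(k,p[:4],o,p[4]),p0,loss='soft_l1'); print(k,r.x,r.fun.round(1))
    g=np.array(model(k,r.x[:4],r.x[4])[2]).mean(0);G.append(g);print(g)
print(np.linalg.norm((G[0]-G[1])[:2]))
E
```

```text
L [ 0.5789 -0.162   0.3056 -1.3589 -0.0018] [-0.2  0.9  0.1 -0.8  0.3  0.8 -0.9  0.3 -1.  -0.4 -0.2 -0.8 -0.3 -1.1
  0.1 -0.4  0.2 -0.  -0.1  0.2]
[ 0.4996 -0.187   0.0861]
S [ 0.5785 -0.1621  0.3037  1.3742  0.002 ] [-0.2 -1.  -0.  -0.5 -0.1 -0.3 -0.7 -0.3 -0.2 -0.5  0.6 -0.8 -1.1 -0.7
 -0.3  0.9]
[ 0.6581 -0.1371  0.0986]
0.1661163537494917
```

All checks agree: the small pail is seated and centred, and both handles are folded to opposite sides.

```bash
python3 -c "
from rig import manip
print(manip.sign_off())"
```

```text
the job is handed in; nothing more can be done
None
```

The small pail is standing in the large one with both handles folded to opposite sides. The job was handed in shortly after 17 s on the robot's clock; `sign_off` reports no verdict.

**What I did:**
1. I folded the large pail's handle toward the robot with shut fingers.
2. I picked the small pail up by its grip, turned it into line with the large one and lowered it slowly until the wrist force showed contact.
3. I released it, folded its handle away from the robot, and moved the arm clear.

**Last checks (model fitted to the top and scene pictures):**

| Check | Measured | Required |
|---|---|---|
| Distance between pail centres | under 1 mm | under 14 mm |
| Small pail's underside above the large one's | about 4 mm | under 8 mm |
| Large handle | −1.36 rad | beyond ±1.15 rad |
| Small handle | +1.37 rad | beyond ±1.15 rad |
| Distance between grips, seen from above | 166 mm | over 135 mm |

- **Surroundings:** the bystanders showed no visible movement in the top picture. I did not measure them again.
- **Tilt:** I judged the pails' tilt by eye only.
- **Height fit:** it put the large pail's underside at −2 mm, which is within the calibration error.
- **Off-centre grasp:** the grip was held about 6 mm off its middle. I allowed for that when placing it.
- **Refused moves:** my first two move calls were refused because rows lacked some keys, so the arm did not move.
- **Conflicting fit:** while the small pail hung from the gripper, a fit from the scene camera alone put it about 18 mm off. The wrist camera contradicted this, so I discarded it.

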